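# Swap filling knives for a customer

### The job

A customer at the paint shop's counter wants to see the long-handled filling knife instead of the short one he handed back. First drop the knife lying on the counter blade down, fully home, into the empty middle slot of the wooden stand and let go of it; then draw the long-handled knife out of the stand, turn it so that the knife is level with its blade flat, and finish while still holding it so, still and more than 20 cm above the counter. Leave the third knife in its slot and do not disturb the other goods.

Things in the scene. Friction and masses are not known exactly. Their poses are not given: they have to be found in the camera images.
- stand: Fixed wooden stand, 300 wide (y), with three equal slots at y = -100, 0, +100. Its block leans 30 degrees from upright, top to the robot (stand's -x). Origin: centre of its foot, on the counter, x pointing away from the front. A slot is 48 wide (y), 12 front to back, 65 mm deep, square to the leaning top face. The middle slot is empty at first, the outer two hold the other knives.
- slot_mouth (a point): Centre of the middle slot's mouth, in the leaning top face; in the stand's frame at x = -42.5, y = 0, z = 99 mm. Same axes as the stand.
- slot_floor (a point): Centre of the middle slot's floor, 65 mm down the slot from the mouth; in the stand's frame at x = -10, y = 0, z = 43 mm.
- knife_loose: Filling knife lying flat on the counter, handle to the robot, its axis 9 mm up. Steel blade 100 long, 40 wide, 3 thick; wooden handle 26 wide, 18 thick, 100 mm long. Origin: on its middle axis where blade and handle meet; x to the blade's tip (100 mm), y across the blade's width, z square to its flat face; the handle runs to -x. About 120 g, balances 6 mm behind the origin.
- knife_loose_tip (a point): Middle of the tip edge of the lying knife's blade, 100 mm along x from its origin.
- knife_long: Long-handled filling knife, blade down in either outer slot, 65 mm of blade inside, resting about 38 degrees from upright, handle to the robot. Steel blade 100 long, 40 wide, 3 thick; wooden handle 26 wide, 18 thick, 160 mm long. Origin where blade and handle meet, axes as on the lying knife: x to the tip, y across the blade, z square to its face. About 150 g, balances 38 mm behind the origin.
- knife_long_tip (a point): Middle of the tip edge of the long-handled knife's blade, 100 mm along x from its origin.
- knife_short: Another short-handled filling knife, the same as the lying one (handle 100 mm), standing blade down in the other outer slot. It stays there.
- tape: Roll of pale masking tape lying flat, 96 mm across, 45 mm high; loose, to be left alone. Origin: centre of its underside.
- thinner: Grey bottle with a red cap, 68 mm across, 200 mm high, without a label; loose, to be left alone. Origin: centre of its underside.
- tin_small: Small closed orange paint tin, 80 mm across, 90 mm high; loose, to be left alone. Origin: centre of its underside.
- jar: Clear jar with a black lid, 80 mm across, 110 mm high; loose, to be left alone. Origin: centre of its underside.
- tin_lid: Round shallow steel dish, 120 mm across, 18 mm high; loose, to be left alone. Origin: centre of its underside.
- sealer: Grey bottle with a red cap and a paper label, 64 mm across, 170 mm high; loose, to be left alone. Origin: centre of its underside.
- sandblock: Cork sanding block, 95 x 62 x 28 mm; loose, to be left alone. Origin: centre of its underside.

How it is judged:
By the outcome, as a careful person would: the job done as asked, in the order asked, and still so for the second after the job is handed in, while the arm keeps its last pose, push and grip.
It also fails if it takes over 58 s, if anything falls off the work surface, if the arm or the gripper's body presses on something with over 40 N, if the wrist force passes 120 N, or if a joint passes its speed limit or range.

### The arm

A 6-joint arm with a two-finger parallel gripper is mounted at the origin on the work surface. World frame = base frame: x ahead of the robot, y to its left, z up, the work surface at z = 0. Lengths are in m, angles in rad, forces in N, time in s.
With the tool pointing down it reaches from about 0.375 to 0.975 m from the base axis. Payload 3.8 kg.
Tool frame: the origin (TCP) lies midway between the tips of the shut fingers; the grasp point (between the pads) lies 19 mm behind it; z points along the fingers, y is the line along which they close (so a half turn about z gives the same grasp; the last joint's range is limited). The gripper opens to 85 mm and grips with 20 to 120 N. Pads are 22 mm wide; open, the fingers measure 114 mm over their backs; the gripper's body (76 mm by 85 mm) begins 54 mm behind the grasp point. The pads swing forward as they close: fully open they stand 13 mm farther back than shut.
Start: joints at [1.177, 0.264, 1.604, -0, 1.274, -0.037], TCP at [0.236, 0.632, 0.206] pointing down, gripper open.
Joint ranges: [-2.63, 2.63], [-0.94, 2.18], [0.31, 2.57], [-1.31, 4.45], [0, 2.66], [-2.55, 2.55]. Speed limits (rad/s): [2.57, 2.57, 3.14, 3.14, 3.14, 3.14].

### API

Orientations are given as a rotation vector (axis times angle).
In Python, from workcell import status, read_camera, workorder, masks_of gives the robot as it stands.
- The arm moves only by the tool drive_tool, never from a script. Its argument "rows" is a list of rows, each a list of 7 numbers: the turn, a rotation vector about the tool's x, y, z in degrees, then the shift along the tool's x, y, z in m, then the opening, from 0 (shut) to 1 (fully open). In form: [[ax, ay, az, tx, ty, tz, claw], ...]. A call has 1 to 8 rows; each row shifts and turns the commanded pose from where the row before left it, along the tool's axes as they then stand; what a row does not reach is not made up. A row lasts 1/12 s, in which the tool goes at most 41.7 mm and 7.16 degrees, less where a joint would pass 70% of its speed; a pose out of reach is approached as far as the arm can. A call is refused whole if a number of a shift passes 0.0417 or a number of a turn 7.16, either way. A call with a gripper value outside its range is refused whole. The fingers move at their own pace and stop on an object; "force" is the grip in N (left out, the last holds). Time passes only in rows, so rows that do not move let the fingers close. It gives the time, the measured TCP pose, the force, the opening and the grip force at its end, in the units of the state.
- status.read_state(): the state, without advancing time (a new reading comes with each control period).
- read_camera(name): name is "scene" or "top"; returns a dict with "color" (384x512x3 uint8, red, green, blue), "intrinsics" (3x3 intrinsics, pixels), "world_from_camera" (4x4, takes a point from camera to world coordinates). Camera axes: x right, y up, looking along -z (the intrinsics and any distortion apply to the point x, -y, -z); pixel columns grow to the right and rows downward; lengths in m; the calibration is good to about 2 mm. A picture is of the moment at which its call begins. There is no depth.
- workorder.finish_job(): hands the job in; it is judged then, once.
Trained networks look in a picture, given as the dict that the camera call returned (one of the last four; its "shot" number tells which), for a name from the list of things; names that differ only in an ending like _2 or _b are one class to them, and where a whole thing is asked for, a point or a joint stands for the part that bears it (a point fixed in the world has none). Each returns a list of dicts, best first, with "score" (0 to 1); they miss things now and then, are a little off and sometimes report something else, mostly with a low value. They report only what shows in the picture. A call takes as long as a camera call.
- masks_of(picture, name): "mask" (384x512 bool, what is visible of it) and "bbox" ([left, top, right, bottom] in pixels, round what is visible of it).
The state is a dict: "time": time; "q": joint angles; "joint_vel": joint speeds; "joint_torque": joint torques, N m; "tool_pos": TCP position; "tcp_rot": TCP orientation; "wrist_force": force on the tool from outside, world axes, zero at the start; "torque": the same for the moment, N m; "width": opening from 0.0 (shut) to 1.0 (fully open); "grip_force": force on a finger pad.
Only numpy, scipy, OpenCV 4.12 (cv2) and the standard library are available. Lean on these libraries where they do the work, as an engineer would, in place of code of your own. Each camera call takes 0.05 s, during which the arm holds its last target. There are 200 camera calls.

## Working session

There is one attempt and no reset: what is moved stays moved. The work goes in short steps, Python scripts to look and compute and a tool call to move; the robot and the scene stay as the last step left them, time stands still between calls to the robot, and variables do not carry over. Pictures are saved under pics/ and viewed, at most 10 in all, crops included, and the job is handed in when it is done.

Besides the shell and the picture viewer there is one more tool, called by a JSON object that holds its "api" and its "payload", one argument or row to a line. drive_tool: Moves the arm, as the interface text tells. Its arguments: {"type":"object","properties":{"rows":{"type":"array"},"force":{"type":"number"}},"required":["rows"]}

```bash
ls; mkdir -p pics; python3 - <<'E'
from workcell import status, read_camera, masks_of
import cv2,numpy as np
s=status.read_state();print(s)
for n in("scene","top"):
    p=read_camera(n);cv2.imwrite(f"pics/{n}0.png",p["color"][:,:,::-1]);print(n,p["intrinsics"],p["world_from_camera"],[k for k in p])
    for k in("knife_loose","knife_long","knife_short","stand"):
        for m in masks_of(p,k)[:2]:
            print(k,m["score"],m["bbox"]); 
E
```

```text
pics
{'time': 0.0, 'q': array([ 1.17711039e+00,  2.64775798e-01,  1.60539580e+00,  1.62488953e-05,
        1.27372585e+00, -3.69074879e-02]), 'joint_vel': array([ 0.00027185,  0.00096213,  0.00128791, -0.00064081, -0.00119528,
        0.00063115]), 'joint_torque': array([ 1.09953742e-04, -5.15103114e+01, -3.67314291e+01, -4.39612711e-05,
        1.26760011e-02, -1.26455834e-05]), 'tool_pos': array([0.23543913, 0.6317449 , 0.20483509]), 'tcp_rot': array([-0.55737558, -3.09123528,  0.00353099]), 'wrist_force': array([-0.47169913,  1.21113074,  0.79201984]), 'torque': array([-0.01925972, -0.01231405,  0.03906311]), 'grip_force': 0.0, 'width': 0.995600577168928}
scene [[414.22350572   0.         256.80911424]
 [  0.         414.22350572 196.95043721]
 [  0.           0.           1.        ]] [[-0.50934221 -0.61631786  0.60060204  1.3588095 ]
 [ 0.86043545 -0.35265963  0.36780705  0.50407993]
 [-0.01487796  0.70411894  0.70992616  1.11179949]
 [ 0.          0.          0.          1.        ]] ['color', 'intrinsics', 'world_from_camera', 'shot']
knife_loose 0.54 [179.8, 174.2, 201.1, 211.6]
knife_long 0.77 [256.2, 162.3, 290.3, 222.5]
knife_short 0.71 [309.3, 205.5, 334.8, 250.0]
stand 0.88 [230.3, 211.2, 331.1, 297.8]
stand 0.69 [256.3, 157.3, 285.5, 221.8]
top [[402.49070543   0.         251.4143964 ]
 [  0.         402.49070543 195.7014314 ]
 [  0.           0.           1.        ]] [[-0.02725383  0.98193082 -0.18726746  0.27049996]
 [-0.99940841 -0.03069675 -0.01550925 -0.02240396]
 [-0.02097751  0.18673399  0.98218652  1.3427357 ]
 [ 0.          0.          0.          1.        ]] ['color', 'intrinsics', 'world_from_camera', 'shot']
knife_loose 0.75 [321.5, 162.8, 354.3, 220.8]
knife_long 0.59 [227.2, 170.6, 244.1, 209.6]
knife_long 0.59 [205.2, 228.4, 232.0, 254.9]
knife_short 0.62 [163.2, 170.6, 181.7, 192.8]
stand 0.76 [159.2, 143.2, 260.8, 189.0]
```

```bash
python3 - <<'E'
import cv2,numpy as np
a=cv2.imread("pics/scene0.png")[130:320,150:400];b=cv2.imread("pics/top0.png")[120:290,140:390]
cv2.imwrite("pics/s1.png",cv2.resize(a,None,fx=3.1,fy=3.1,interpolation=2));cv2.imwrite("pics/t1.png",cv2.resize(b,None,fx=3.1,fy=3.1,interpolation=2))
E
```

```text
(no output)
```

View pics/scene0.png

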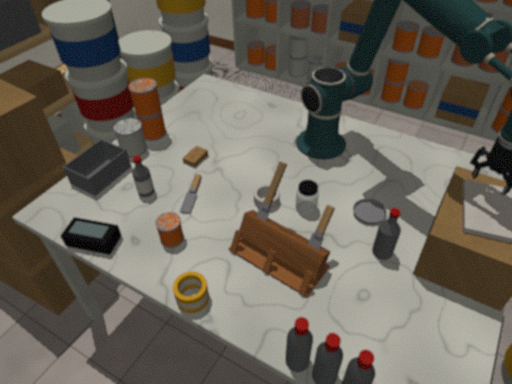

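View pics/s1.png

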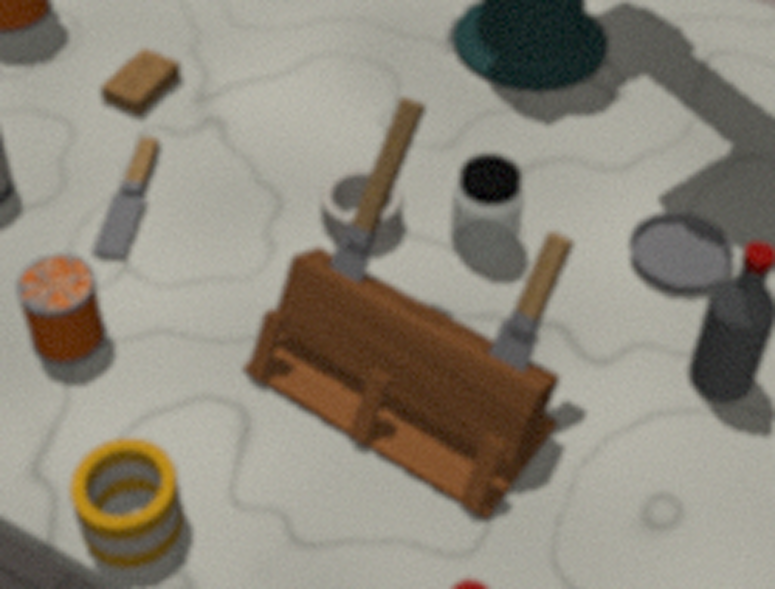

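View pics/t1.png

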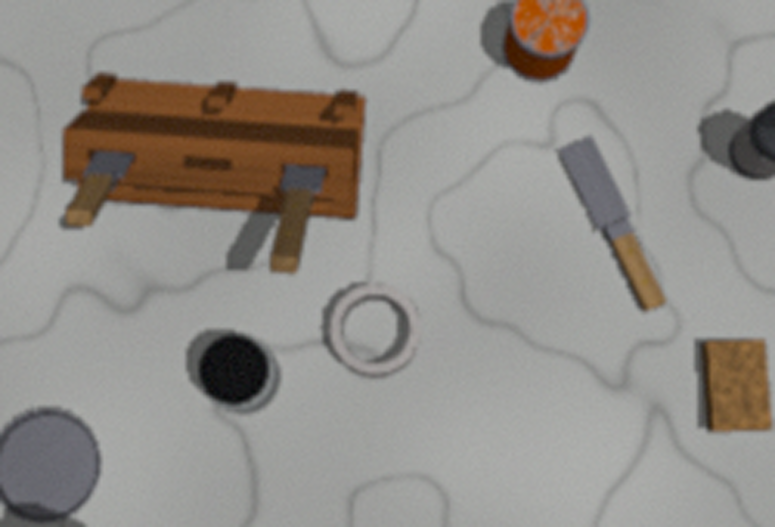

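The scene picture shows the stand from behind, with the long knife at about (275,190) and the short knife at (322,228). The loose knife is at (190,193). In the top view (up is +x, left is +y) the loose knife runs from about (325,167) at the tip to (350,218). The empty slot is near (207,172), and the long knife is in the stand's right-hand (-y) slot, with the tape below it. Next I'll measure these.

```bash
cat > h.py <<'E'
import numpy as np,cv2
from scipy.spatial.transform import Rotation as R
from scipy.optimize import least_squares, minimize
def proj(p,P):
    P=np.atleast_2d(P);M=np.linalg.inv(p["world_from_camera"]);c=P@M[:3,:3].T+M[:3,3]
    K=p["intrinsics"];return np.c_[K[0,0]*c[:,0]/-c[:,2]+K[0,2],K[1,1]*-c[:,1]/-c[:,2]+K[1,2]]
def unproj(p,uv,z):
    K=p["intrinsics"];W=p["world_from_camera"];u,v=uv
    d=W[:3,:3]@np.array([(u-K[0,2])/K[0,0],-(v-K[1,2])/K[1,1],-1.]);return W[:3,3]+d*(z-W[2,3])/d[2]
def stand(s): # x,y,yaw -> T
    T=np.eye(4);T[:3,:3]=R.from_euler('z',s[2]).as_matrix();T[:3,3]=[s[0],s[1],0];return T
def tf(T,P): return np.atleast_2d(P)@T[:3,:3].T+T[:3,3]
E
python3 - <<'E'
from h import *
from workcell import read_camera,masks_of
import pickle
ps={n:read_camera(n) for n in("top","scene")}
ms={}
for n,p in ps.items():
    for k in("knife_loose","knife_long","tape","thinner","tin_small","jar","sandblock"):
        m=masks_of(p,k)
        if m: ms[n,k]=m[0]; print(n,k,m[0]["score"],np.round(m[0]["bbox"]))
pickle.dump((ps,ms),open("d.pkl","wb"))
# loose knife silhouette
B=[[0.1,.02],[.1,-.02],[.025,-.02],[.015,-.011],[0,-.013],[-.1,-.013],[-.1,.013],[0,.013],[.015,.011],[.025,.02]]
B=np.c_[np.array(B),np.full(len(B),.012)]
for n in ps:
    m=ms[n,"knife_loose"]["mask"].astype(float);ys,xs=np.nonzero(m)
    S=8
    def cost(s):
        q=proj(ps[n],tf(stand(s),B));im=np.zeros((384*2,512*2),np.uint8)
        cv2.fillPoly(im,[np.round((q+.5)*2*256-128).astype(np.int32)],255,cv2.LINE_AA,8)
        a=cv2.resize(im/255.,(512,384),interpolation=cv2.INTER_AREA);return np.abs(a-m).sum()/m.sum()
    c=unproj(ps[n],(xs.mean(),ys.mean()),.009)
    r=min((minimize(cost,[c[0],c[1],y0],method="Nelder-Mead",options=dict(initial_simplex=np.array([[c[0],c[1],y0],[c[0]+.02,c[1],y0],[c[0],c[1]+.02,y0],[c[0],c[1],y0+.15]]))) for y0 in(.3,.45,.6)),key=lambda r:r.fun)
    print(n,"loose",r.x,np.degrees(r.x[2]),r.fun)
# slot: dark blob in top
p=ps["top"];g=cv2.cvtColor(p["color"],cv2.COLOR_RGB2GRAY)
print(g[165:181,194:222])
for k in("tape","jar","tin_small","thinner","sandblock"):
    if("top",k) in ms:
        b=ms["top",k]["bbox"];print(k,unproj(p,((b[0]+b[2])/2,(b[1]+b[3])/2),.03).round(3))
t=cv2.resize(p["color"][135:235,155:265,::-1],None,fx=7,fy=6,interpolation=2)
t=cv2.resize(p["color"][138:213,158:263,::-1],None,fx=7.5,fy=7.5,interpolation=2);cv2.imwrite("pics/stand_top.png",t)
E
```

```text
top knife_loose 0.87 [320. 162. 353. 219.]
top knife_long 0.68 [229. 172. 242. 208.]
top tape 0.6 [247. 214. 277. 242.]
top thinner 0.94 [100. 213. 138. 238.]
top tin_small 0.72 [298. 110. 330. 146.]
top jar 0.96 [205. 228. 232. 257.]
top sandblock 0.78 [366. 231. 390. 260.]
scene knife_loose 0.78 [178. 176. 200. 211.]
scene knife_long 0.63 [257. 163. 289. 224.]
scene tape 0.73 [256. 184. 280. 208.]
scene thinner 0.86 [372. 208. 400. 259.]
scene tin_small 0.9 [154. 215. 183. 251.]
scene jar 0.7 [299. 177. 320. 214.]
top loose [ 0.52735506 -0.29354315  0.40827104] 23.39220759585456 0.1893927802334807
scene loose [ 0.52831301 -0.29650829  0.38491043] 22.053742962785744 0.11191789215686275
[[84 86 85 85 88 86 86 85 85 85 85 84 83 81 82 83 81 83 77 74 71 70 69 68
  65 65 65 62]
 [87 84 87 89 86 85 84 86 86 86 87 87 88 87 90 85 86 86 86 88 85 88 83 82
  83 85 81 81]
 [88 81 86 87 86 85 89 84 85 86 87 84 86 87 88 87 87 90 87 87 86 86 88 85
  85 84 88 84]
 [80 81 82 83 83 83 87 84 85 83 86 90 82 86 85 85 84 85 83 85 86 83 87 84
  84 86 85 85]
 [82 79 76 80 83 77 79 76 80 80 81 84 80 82 81 8
[... 466 characters left out ...]
5 71
  73 72 72 72]
 [72 74 76 76 74 75 70 74 75 71 73 72 71 74 72 69 68 70 66 69 70 72 75 76
  74 71 72 74]
 [66 69 71 71 70 72 74 72 74 74 74 76 74 75 74 78 76 75 75 80 75 77 75 76
  74 79 79 78]
 [70 68 65 68 71 67 69 69 72 68 70 71 71 71 72 70 72 76 69 75 73 77 72 74
  74 74 75 77]
 [72 70 73 76 71 69 71 69 69 71 71 70 72 70 71 71 71 69 72 71 73 74 72 72
  73 72 74 75]
 [74 72 76 70 72 72 73 72 74 74 76 74 73 72 72 73 76 74 78 72 69 72 77 74
  72 74 74 72]
 [55 55 57 57 60 62 63 64 65 68 64 69 73 72 74 74 74 72 71 73 75 76 74 75
  74 77 77 75]]
tape [ 0.412 -0.032  0.03 ]
jar [0.369 0.109 0.03 ]
tin_small [ 0.75  -0.223  0.03 ]
thinner [0.434 0.437 0.03 ]
sandblock [ 0.346 -0.406  0.03 ]
```

View pics/stand_top.png

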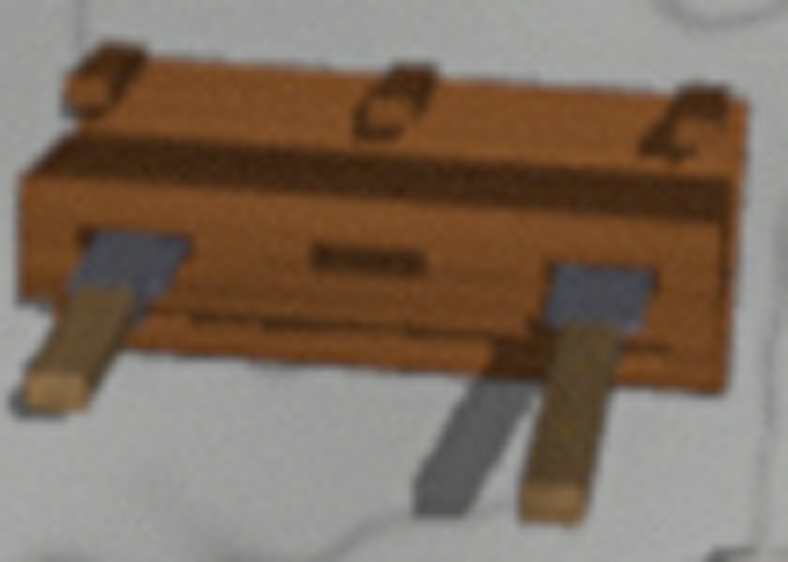

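```bash
python3 - <<'E'
from h import *
import pickle
ps,ms=pickle.load(open("d.pkl","rb"));p=ps["top"];q=ps["scene"]
c=lambda u,v:(158+(u+.5)/7.5-.5,138+(v+.5)/7.5-.5)
t1=lambda u,v:(140+(u+.5)/3.1-.5,120+(v+.5)/3.1-.5)
s1=lambda u,v:(150+(u+.5)/3.1-.5,130+(v+.5)/3.1-.5)
n=np.array([-.5,0,.866]);a=np.array([.866,0,.5]);y=np.array([0,1.,0]);M=np.array([-.0425,0,.099])
def pts(t): return [M+.024*y+.006*a,M-.024*y+.006*a,M-.024*y-.006*a,M+.024*y-.006*a,M+.15*y+t*a,M-.15*y+t*a]
ob=np.array([c(312,243),c(425,252),c(425,276),c(313,268),c(20,180),c(732,222)])
f=lambda s:(proj(p,tf(stand(s),pts(s[3])))-ob).ravel()
r=least_squares(f,[.6,.05,0,.03]);print("stand",r.x,np.degrees(r.x[2]),f(r.x).reshape(-1,2).round(1).tolist())
T=stand(r.x);mo=tf(T,M)[0];print("mouth",mo)
# scene check: top-back edge corners s1 (310,252),(555,378)
print(proj(q,tf(T,pts(r.x[3])[4:])),s1(555,380),s1(300,252))
# loose check
for uv,z in((t1(575,143.5),.009),(t1(653,305),.009)): print("loose top",unproj(p,uv,z))
print("loose scene",unproj(q,s1(111,256),.009),unproj(q,s1(149,139),.012))
# long handle end triangulate
def tri(a,b):
    g=lambda P:np.r_[proj(p,P)[0]-a,proj(q,P)[0]-b];r=least_squares(g,[.5,0,.2]);return r.x,np.abs(r.fun).max()
e,er=tri(c(552,502),s1(411,106));print("long end",e,er)
Ti=np.linalg.inv(T);print("in stand",tf(Ti,e), "pred",M+[0,-.1,0]+.195*np.array([-.616,0,.788]))
E
```

```text
stand [ 0.63057281  0.13282757 -0.09570305  0.02597395] -5.483380592874421 [[0.3, -0.0], [0.2, -0.3], [0.2, 0.1], [0.2, 0.3], [-0.0, -0.1], [-0.9, 0.1]]
mouth [0.58826729 0.13688875 0.099     ]
[[323.85454992 255.52149795]
 [243.68961701 212.54517019]] (328.69354838709677, 252.24193548387098) (246.43548387096774, 210.9516129032258)
loose top [ 0.62011732 -0.2553932   0.009     ]
loose top [ 0.43900716 -0.32765036  0.009     ]
loose scene [ 0.62177263 -0.25228623  0.009     ] [ 0.43685658 -0.33295431  0.012     ]
long end [0.45701513 0.05090696 0.24555279] 0.3244851253069214
in stand [[-0.16493538 -0.09813039  0.24555279]] pred [-0.16262 -0.1      0.25266]
```

```bash
cat >> h.py <<'E'
from scipy.linalg import logm,expm
from workcell import status
def cur():
    s=status.read_state();T=np.eye(4);T[:3,:3]=R.from_rotvec(s["tcp_rot"]).as_matrix();T[:3,3]=s["tool_pos"];return T,s
def pose(p,yaw,a):  # tool x forward along yaw, z tilted a deg forward from down
    T=np.eye(4);T[:3,:3]=(R.from_euler('z',yaw,degrees=True)*R.from_matrix(np.diag([1.,-1,-1]))*R.from_euler('y',a,degrees=True)).as_matrix();T[:3,3]=p;return T
def plan(T0,T1,n=None):
    rel=np.linalg.inv(T0)@T1;L=np.real(logm(rel))
    if n is None: n=int(max(np.ceil(np.degrees(R.from_matrix(rel[:3,:3]).magnitude())/7.1),np.ceil(np.linalg.norm(L[:3,3])/.041),1))
    E=expm(L/n);print(n,"x",np.degrees(R.from_matrix(E[:3,:3]).as_rotvec()).round(2).tolist(),E[:3,3].round(4).tolist());return T1
E
python3 - <<'E'
from h import *
T=pose([0,0,0],0,35);print(T[:3,2])
T0,s=cur();U=T0.copy();U[2,3]=.40;plan(T0,U)
g=np.array([.529,-.292])-.04*np.array([np.cos(np.radians(22.6)),np.sin(np.radians(22.6))])
H=pose([*(g-.10*np.sin(np.radians(35))*np.array([.923,.384])),.006+.12],22.6,-35);print(H[:3,2])
H=pose([*g,.15],22.6,35 if T[0,2]>0 else -35);plan(U,H);print(H[:3,3])
E
```

```text
[ 0.57357644  0.         -0.81915204]
5 x [0.0, -0.0, 0.0] [0.0, -0.0, -0.0388]
[-0.52953163 -0.22042274 -0.81915204]
32 x [-1.3, 0.51, 4.12] [-0.0394, 0.0056, -0.0028]
[ 0.49207159 -0.30737181  0.15      ]
```

{"api": "drive_tool", "payload": {
  "rows": [
    [0,0,0,0,0,-0.039,0.7],
    [0,0,0,0,0,-0.039,0.7],
    [0,0,0,0,0,-0.039,0.7],
    [0,0,0,0,0,-0.039,0.7],
    [0,0,0,0,0,-0.039,0.7]
  ],
  "force": 70
}}

```text
time: 1.72
tool_pos: [0.2356, 0.6322, 0.4031]
tcp_rot: [0.557, 3.092, 0.0]
wrist_force: [0.2, 2.1, 0.3]
width: 0.7
grip_force: 0.0
```

```bash
python3 - <<'E'
from h import *
T0,s=cur()
H=pose([.492,-.307,.35],22.6,35);plan(T0,H)
rel=np.linalg.inv(T0)@H;L=np.real(logm(rel))
for k in np.linspace(0,1,9): print((T0@expm(L*k))[:3,3].round(3))
E
```

```text
31 x [-1.34, 0.53, 4.25] [-0.0389, 0.0076, -0.0089]
[0.236 0.632 0.403]
[0.383 0.59  0.436]
[0.512 0.505 0.462]
[0.611 0.385 0.479]
[0.673 0.241 0.482]
[0.69  0.086 0.47 ]
[ 0.664 -0.066  0.443]
[ 0.595 -0.201  0.402]
[ 0.492 -0.307  0.35 ]
```

{"api": "drive_tool", "payload": {
  "rows": [
    [-1.34,0.53,4.25,-0.0389,0.0076,-0.0089,0.7],
    [-1.34,0.53,4.25,-0.0389,0.0076,-0.0089,0.7],
    [-1.34,0.53,4.25,-0.0389,0.0076,-0.0089,0.7],
    [-1.34,0.53,4.25,-0.0389,0.0076,-0.0089,0.7],
    [-1.34,0.53,4.25,-0.0389,0.0076,-0.0089,0.7],
    [-1.34,0.53,4.25,-0.0389,0.0076,-0.0089,0.7],
    [-1.34,0.53,4.25,-0.0389,0.0076,-0.0089,0.7],
    [-1.34,0.53,4.25,-0.0389,0.0076,-0.0089,0.7]
  ]
}}

```text
time: 2.38
tool_pos: [0.5215, 0.4974, 0.4622]
tcp_rot: [-1.42, -2.742, -0.303]
wrist_force: [0.5, -0.3, 0.3]
width: 0.701
grip_force: 0.0
```

{"api": "drive_tool", "payload": {
  "rows": [
    [-1.34,0.53,4.25,-0.0389,0.0076,-0.0089,0.7],
    [-1.34,0.53,4.25,-0.0389,0.0076,-0.0089,0.7],
    [-1.34,0.53,4.25,-0.0389,0.0076,-0.0089,0.7],
    [-1.34,0.53,4.25,-0.0389,0.0076,-0.0089,0.7],
    [-1.34,0.53,4.25,-0.0389,0.0076,-0.0089,0.7],
    [-1.34,0.53,4.25,-0.0389,0.0076,-0.0089,0.7],
    [-1.34,0.53,4.25,-0.0389,0.0076,-0.0089,0.7],
    [-1.34,0.53,4.25,-0.0389,0.0076,-0.0089,0.7]
  ]
}}

```text
time: 3.05
tool_pos: [0.6784, 0.2188, 0.4793]
tcp_rot: [-2.123, -2.14, -0.569]
wrist_force: [0.2, -0.3, 0.6]
width: 0.698
grip_force: 0.0
```

{"api": "drive_tool", "payload": {
  "rows": [
    [-1.34,0.53,4.25,-0.0389,0.0076,-0.0089,0.7],
    [-1.34,0.53,4.25,-0.0389,0.0076,-0.0089,0.7],
    [-1.34,0.53,4.25,-0.0389,0.0076,-0.0089,0.7],
    [-1.34,0.53,4.25,-0.0389,0.0076,-0.0089,0.7],
    [-1.34,0.53,4.25,-0.0389,0.0076,-0.0089,0.7],
    [-1.34,0.53,4.25,-0.0389,0.0076,-0.0089,0.7],
    [-1.34,0.53,4.25,-0.0389,0.0076,-0.0089,0.7],
    [-1.34,0.53,4.25,-0.0389,0.0076,-0.0089,0.7]
  ]
}}

```text
time: 3.72
tool_pos: [0.6528, -0.097, 0.4341]
tcp_rot: [-2.612, -1.349, -0.775]
wrist_force: [-0.6, -0.2, 0.1]
width: 0.701
grip_force: 0.0
```

{"api": "drive_tool", "payload": {
  "rows": [
    [-1.34,0.53,4.25,-0.0389,0.0076,-0.0089,0.7],
    [-1.34,0.53,4.25,-0.0389,0.0076,-0.0089,0.7],
    [-1.34,0.53,4.25,-0.0389,0.0076,-0.0089,0.7],
    [-1.34,0.53,4.25,-0.0389,0.0076,-0.0089,0.7],
    [-1.34,0.53,4.25,-0.0389,0.0076,-0.0089,0.7],
    [-1.34,0.53,4.25,-0.0389,0.0076,-0.0089,0.7],
    [-1.34,0.53,4.25,-0.0389,0.0076,-0.0089,0.7],
    [0,0,0,0,0,0,0.7]
  ]
}}

```text
time: 4.38
tool_pos: [0.4856, -0.3105, 0.3429]
tcp_rot: [-2.836, -0.549, -0.885]
wrist_force: [1.1, 1.1, 0.3]
width: 0.703
grip_force: 0.0
```

```bash
python3 - <<'E'
from h import *
T0,s=cur();print(s["time"],s["q"].round(2),T0.round(3))
H=pose([.492,-.307,.09],22.6,35);plan(T0,H)
E
```

```text
4.3833 [-0.99 -0.13  1.9   0.62  1.3   0.06] [[ 0.763  0.375  0.526  0.486]
 [ 0.305 -0.927  0.219 -0.311]
 [ 0.57  -0.006 -0.822  0.343]
 [ 0.     0.     0.     1.   ]]
7 x [0.0, 0.04, -0.1] [-0.0198, 0.0, 0.0302]
```

{"api": "drive_tool", "payload": {
  "rows": [
    [0,0.04,-0.1,-0.0198,0,0.0302,0.7],
    [0,0.04,-0.1,-0.0198,0,0.0302,0.7],
    [0,0.04,-0.1,-0.0198,0,0.0302,0.7],
    [0,0.04,-0.1,-0.0198,0,0.0302,0.7],
    [0,0.04,-0.1,-0.0198,0,0.0302,0.7],
    [0,0.04,-0.1,-0.0198,0,0.0302,0.7],
    [0,0.04,-0.1,-0.0198,0,0.0302,0.7],
    [0,0,0,0,0,0,0.7]
  ]
}}

```text
time: 5.05
tool_pos: [0.4956, -0.2996, 0.0872]
tcp_rot: [-2.822, -0.577, -0.889]
wrist_force: [-0.5, 1.2, -0.5]
width: 0.7
grip_force: 0.0
```

```bash
python3 - <<'E'
from h import *
from workcell import read_camera
T0,s=cur();print(s["time"],T0[:3,3],s["wrist_force"])
H=pose([.492,-.307,.008],22.6,35);plan(T0,H,8)
p=read_camera("scene");q=read_camera("top")
a=p["color"][110:240,140:270,::-1];b=q["color"][140:270,280:410,::-1]
cv2.imwrite("pics/pre.png",cv2.resize(np.hstack([a,b]),None,fx=3,fy=4,interpolation=2))
E
```

```text
5.05 [ 0.49563408 -0.29962168  0.08721571] [-0.51237211  1.21385442 -0.46559813]
8 x [-0.08, -0.01, 0.04] [-0.0063, 0.0007, 0.0077]
```

View pics/pre.png

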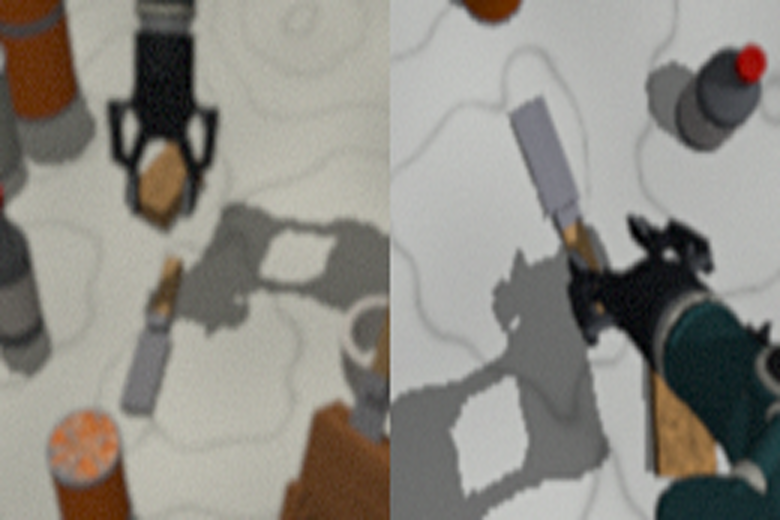

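```bash
python3 - <<'E'
from h import *
import pickle
ps,ms=pickle.load(open("d.pkl","rb"));T0,s=cur()
g=T0[:3,3]
for n,(o,k) in {"scene":((140,110),0),"top":((280,140),390)}.items():
    for P in (g,g+T0[:3,1]*.03,g-T0[:3,1]*.03,g-T0[:3,2]*.06):
        u=proj(ps[n],P)[0];print(n,u.round(1),"crop",((u-o)*[3,4]+[k,0]).round())
E
```

```text
scene [191.6 170.4] crop [155. 242.]
scene [183.7 169.8] crop [131. 239.]
scene [199.5 171. ] crop [179. 244.]
scene [192.2 154.2] crop [157. 177.]
top [347.2 195.8] crop [592. 223.]
top [355.7 191.8] crop [617. 207.]
top [338.6 199.7] crop [566. 239.]
top [355.9 203. ] crop [618. 252.]
```

The fingers line up with the handle, laterally within about 3 mm. The tips sit back because they are open, as expected. Descending.

{"api": "drive_tool", "payload": {
  "rows": [
    [-0.08,0,0.04,-0.0063,0.0007,0.0077,0.7],
    [-0.08,0,0.04,-0.0063,0.0007,0.0077,0.7],
    [-0.08,0,0.04,-0.0063,0.0007,0.0077,0.7],
    [-0.08,0,0.04,-0.0063,0.0007,0.0077,0.7],
    [-0.08,0,0.04,-0.0063,0.0007,0.0077,0.7],
    [-0.08,0,0.04,-0.0063,0.0007,0.0077,0.7],
    [-0.08,0,0.04,-0.0063,0.0007,0.0077,0.7],
    [0,0,0,0,0,0,0.7]
  ]
}}

```text
time: 5.82
tool_pos: [0.4956, -0.3103, 0.0229]
tcp_rot: [-2.836, -0.569, -0.903]
wrist_force: [-0.1, 0.5, -0.3]
width: 0.698
grip_force: 0.0
```

```bash
python3 - <<'E'
from h import *
from workcell import read_camera
T0,s=cur();print(s["time"],T0[:3,3],s["wrist_force"])
H=pose([.492,-.307,.007],22.6,35);plan(T0,H,2)
p=read_camera("scene");q=read_camera("top")
a=p["color"][140:220,155:235,::-1];b=q["color"][160:240,310:390,::-1]
cv2.imwrite("pics/pre2.png",cv2.resize(np.hstack([a,b]),None,fx=5,fy=5,interpolation=2))
print(proj(p,T0[:3,3])[0]*5-[775,700],proj(q,T0[:3,3])[0]*5-[1550-400,800])
E
```

```text
5.8167 [ 0.4955864  -0.31034164  0.02294536] [-0.11786672  0.52303964 -0.3306698 ]
2 x [0.19, -0.12, 0.1] [-0.0054, -0.0023, 0.0059]
[190.26813462 216.34375876] [573.71783165 203.53773851]
```

View pics/pre2.png

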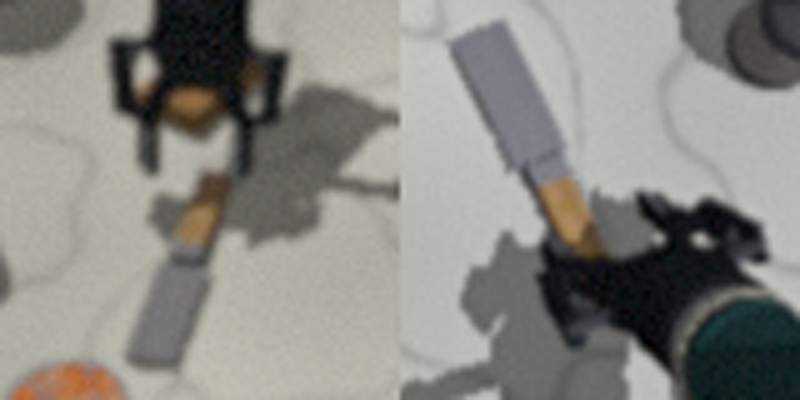

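The scene view shows the fingertips at (150,170) and (243,170), with the handle around (215,195), so the gripper sits several mm too far to -y. I'll shift it, lower it and close.

{"api": "drive_tool", "payload": {
  "rows": [
    [0.19,-0.12,0.1,-0.0054,-0.0035,0.0059,0.7],
    [0.19,-0.12,0.1,-0.0054,-0.0035,0.0059,0.7],
    [0,0,0,0,0,0,0.7],
    [0,0,0,0,0,0,0.3],
    [0,0,0,0,0,0,0.1],
    [0,0,0,0,0,0,0.1],
    [0,0,0,0,0,0,0.1],
    [0,0,0,0,0,0,0.1]
  ],
  "force": 70
}}

```text
time: 6.58
tool_pos: [0.4926, -0.3064, 0.0102]
tcp_rot: [-2.835, -0.569, -0.897]
wrist_force: [-0.1, -0.2, 0.6]
width: 0.101
grip_force: 0.0
```

```bash
python3 - <<'E'
from h import *
T0,s=cur();print(s["time"],T0.round(4),s["wrist_force"],s["width"],s["grip_force"])
E
```

```text
6.5833 [[ 0.7545  0.3845  0.5319  0.4926]
 [ 0.3171 -0.9231  0.2175 -0.3064]
 [ 0.5746  0.0046 -0.8184  0.0102]
 [ 0.      0.      0.      1.    ]] [-0.12354954 -0.24237414  0.57817458] 0.1013253917178875 0.0
```

```bash
python3 - <<'E'
from h import *
from workcell import read_camera
T0,s=cur()
p=read_camera("scene");q=read_camera("top")
a=p["color"][140:220,155:235,::-1];b=q["color"][160:240,310:390,::-1]
cv2.imwrite("pics/pre3.png",cv2.resize(np.hstack([a,b]),None,fx=5,fy=5,interpolation=2))
print(proj(p,T0[:3,3])[0]*5-[775,700],proj(q,T0[:3,3])[0]*5-[1550-400,800])
E
```

```text
[198.73925774 227.78203816] [564.20625987 211.47284551]
```

View pics/pre3.png

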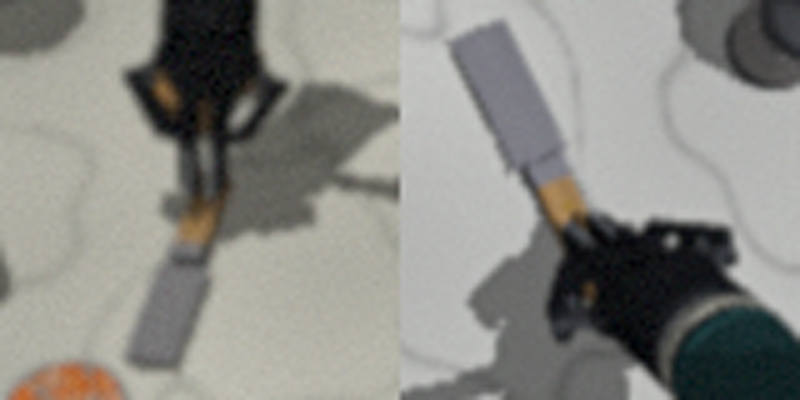

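```bash
python3 - <<'E'
from h import *
import pickle
ps,ms=pickle.load(open("d.pkl","rb"));p=ps["top"];q=ps["scene"];T0,s=cur()
def tri(a,b):
    g=lambda P:np.r_[proj(p,P)[0]-a,proj(q,P)[0]-b];r=least_squares(g,[.5,-.3,.02]);return r.x,r.fun
e,er=tri((347.6,206.4),(195.6,179.6));print(e,er,"tool frame offset",T0[:3,:3].T@(e-T0[:3,3]))
for P in([.492,-.307,.018],[.529,-.292,.018],[.437,-.331,.018]):
    print(proj(q,P)[0]*5-[775,700],proj(p,P)[0]*5-[1150,800])
E
```

```text
[ 0.47512441 -0.31656139  0.02352834] [-0.49344255  0.3165935  -0.67760387 -0.1368482 ] tool frame offset [-0.00862969  0.00281766 -0.02249635]
[197.35376568 219.71468615] [567.52084168 210.29743638]
[183.99234809 255.67880356] [541.13706626 156.47087823]
[214.63702132 167.79234182] [609.85564123 291.30613761]
```

The tips triangulate to about 23 mm height, some 22 mm short of the reported TCP, so they closed above the handle. I'll reopen, advance along the tool axis and watch the force.

{"api": "drive_tool", "payload": {
  "rows": [
    [0,0,0,0,0,0,0.6],
    [0,0,0,0,0,0,0.6],
    [0,0,0,0,0,0,0.6],
    [0,0,0,0,0,0.005,0.6],
    [0,0,0,0,0,0.005,0.6],
    [0,0,0,0,0,0.005,0.6],
    [0,0,0,0,0,0,0.6]
  ]
}}

```text
time: 7.27
tool_pos: [0.5002, -0.3018, -0.0037]
tcp_rot: [-2.833, -0.568, -0.895]
wrist_force: [-0.2, -0.1, -0.2]
width: 0.599
grip_force: 0.0
```

{"api": "drive_tool", "payload": {
  "rows": [
    [0,0,0,0,0,0.003,0.6],
    [0,0,0,0,0,0.002,0.6],
    [0,0,0,0,0,0,0.45]
  ]
}}

```text
time: 7.52
tool_pos: [0.503, -0.3014, -0.007]
tcp_rot: [-2.834, -0.569, -0.896]
wrist_force: [-0.1, -0.1, -0.6]
width: 0.475
grip_force: 0.0
```

```bash
python3 - <<'E'
from h import *
from workcell import read_camera
T0,s=cur();print(T0[:3,3],s["wrist_force"],s["width"])
p=read_camera("scene");q=read_camera("top")
a=p["color"][140:220,155:235,::-1];b=q["color"][160:240,310:390,::-1]
cv2.imwrite("pics/pre4.png",cv2.resize(np.hstack([a,b]),None,fx=5,fy=5,interpolation=2))
E
```

```text
[ 0.50301337 -0.30137138 -0.00703895] [-0.10608189 -0.11468962 -0.64866766] 0.4748423089385593
```

View pics/pre4.png

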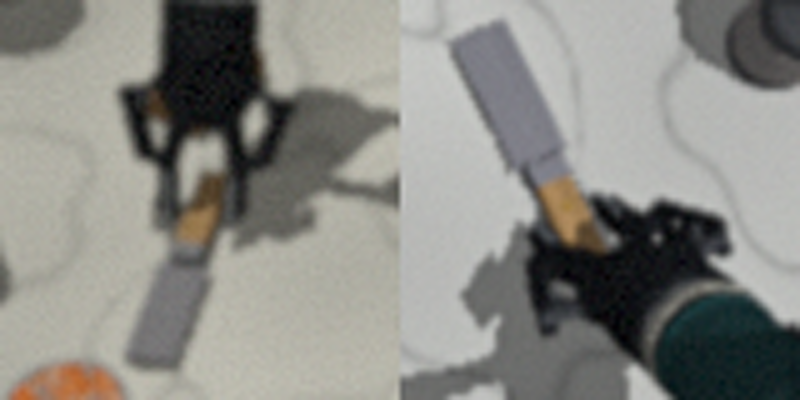

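The fingers now straddle the handle in both views. In the scene view the tips are near (165,222) and (235,218), with the handle between them. Closing.

{"api": "drive_tool", "payload": {
  "rows": [
    [0,0,0,0,0,0,0.1],
    [0,0,0,0,0,0,0.1],
    [0,0,0,0,0,0,0.1],
    [0,0,0,0,0,0,0.1],
    [0,0,0,0,0,0,0.1]
  ],
  "force": 80
}}

```text
time: 8.03
tool_pos: [0.5032, -0.3022, -0.0061]
tcp_rot: [-2.835, -0.569, -0.898]
wrist_force: [-2.1, -0.0, 4.2]
width: 0.267
grip_force: 78.5
```

{"api": "drive_tool", "payload": {
  "rows": [
    [0,0,0,0.003,0,-0.004,0.1],
    [0,0,0,0.006,0,-0.008,0.1],
    [0,0,0,0.0172,0,-0.0246,0.1],
    [0,0,0,0.0172,0,-0.0246,0.1],
    [0,0,0,0.0172,0,-0.0246,0.1],
    [0,0,0,0.0172,0,-0.0246,0.1],
    [0,0,0,0.0172,0,-0.0246,0.1],
    [0,0,0,0,0,0,0.1]
  ]
}}

```text
time: 8.7
tool_pos: [0.5057, -0.3042, 0.1666]
tcp_rot: [-2.841, -0.574, -0.908]
wrist_force: [0.7, -0.9, -0.6]
width: 0.267
grip_force: 78.7
```

```bash
python3 - <<'E'
from h import *
from workcell import read_camera,masks_of
T0,s=cur();print(s["time"],T0.round(4),s["wrist_force"],s["torque"],s["width"],s["grip_force"])
ps={n:read_camera(n) for n in("scene","top")}
for n,p in ps.items():
    for m in masks_of(p,"knife_loose")[:2]: print(n,m["score"],m["bbox"])
p,q=ps["scene"],ps["top"]
# expected tip if rigid: blade tip in tool frame from pick pose
K=pose([.529,-.292,.009],22.6,0);K[:3,:3]=R.from_euler('z',22.6,degrees=True).as_matrix()
G=pose([.5032,-.302,-.0065],22.6,35)
GK=np.linalg.inv(G)@K;N=T0@GK
for x in(.1,0,-.1): print(x,tf(N,[x,0,0])[0].round(3),proj(p,tf(N,[x,0,0]))[0].round(1),proj(q,tf(N,[x,0,0]))[0].round(1))
a=p["color"][75:225,125:275,::-1];b=q["color"][110:260,280:430,::-1]
im=cv2.resize(np.hstack([a,b]),(800,400),interpolation=2);cv2.imwrite("pics/lift.png",im)
np.save("GK.npy",GK)
E
```

```text
8.7 [[ 0.7506  0.3838  0.5378  0.5057]
 [ 0.3213 -0.9233  0.2105 -0.3042]
 [ 0.5773  0.0148 -0.8164  0.1666]
 [ 0.      0.      0.      1.    ]] [ 0.74756326 -0.88778494 -0.5997341 ] [-0.19158869  0.35487623 -0.01582793] 0.2666573757549278 78.6809364776127
scene 0.53 [171.1, 141.5, 193.3, 176.1]
top 0.71 [331.2, 145.6, 358.4, 198.3]
top 0.55 [375.7, 151.0, 406.0, 177.5]
0.1 [ 0.624 -0.256  0.183] [177.2 176.9] [334.4 149.7]
0 [ 0.531 -0.294  0.182] [185.  157.8] [349.5 179.5]
-0.1 [ 0.439 -0.332  0.182] [192.1 140.5] [365.1 210.1]
```

View pics/lift.png

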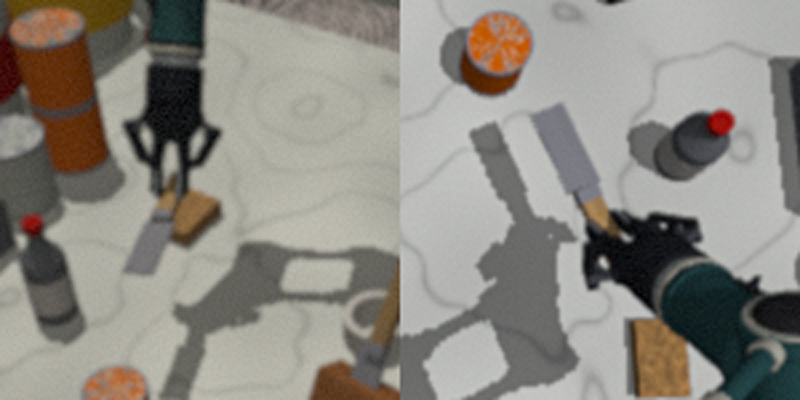

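Lift confirmed: the knife is held rigidly, with its tip at about (143,270) in the scene view and (548,110) in the top view, matching the prediction. Next I'll work out the hover above the slot.

```bash
cat >> h.py <<'E'
YAW=-5.5;MO=np.array([.5883,.1369,.099])
def kins(up,dz=0,yaw=YAW,mo=MO,pitch=60): # knife pose: tip 'up' m above mouth along slot axis, dz vertical
    K=np.eye(4);K[:3,:3]=R.from_euler('zy',[yaw,pitch],degrees=True).as_matrix() if 0 else (R.from_euler('z',yaw,degrees=True)*R.from_euler('y',pitch,degrees=True)).as_matrix()
    d=(R.from_euler('z',yaw,degrees=True)*R.from_euler('y',60,degrees=True)).as_matrix()[:,0]
    K[:3,3]=mo-d*up-K[:3,0]*.1+[0,0,dz];return K
E
python3 - <<'E'
from h import *
GK=np.load("GK.npy");T0,s=cur()
U=T0.copy();U[2,3]+=.1;plan(T0,U)
W=kins(.03,.15)@np.linalg.inv(GK);print(W.round(3),kins(.03)[:3,0]);plan(U,W)
L=np.real(logm(np.linalg.inv(U)@W))
for k in np.linspace(0,1,7): A=U@expm(L*k);print(A[:3,3].round(3),tf(A@GK,[.1,0,0]).round(3))
E
```

```text
3 x [-0.0, 0.0, 0.0] [0.0191, 0.0001, -0.0273]
[[ 0.902 -0.096 -0.421  0.497]
 [-0.087 -0.995  0.041  0.146]
 [-0.423 -0.    -0.906  0.378]
 [ 0.     0.     0.     1.   ]] [ 0.4976981  -0.04792288 -0.8660254 ]
12 x [-0.2, -4.9, 2.45] [0.0073, -0.0379, -0.008]
[ 0.502 -0.3    0.257] [[ 0.62  -0.252  0.273]]
[ 0.478 -0.228  0.279] [[ 0.6   -0.189  0.272]]
[ 0.463 -0.155  0.302] [[ 0.584 -0.124  0.274]]
[ 0.457 -0.08   0.326] [[ 0.574 -0.059  0.275]]
[ 0.462 -0.004  0.347] [[0.569 0.006 0.277]]
[0.475 0.072 0.365] [[0.569 0.073 0.277]]
[0.497 0.146 0.378] [[0.573 0.138 0.275]]
```

{"api": "drive_tool", "payload": {
  "rows": [
    [0,0,0,0.0191,0,-0.0273,0.1],
    [0,0,0,0.0191,0,-0.0273,0.1],
    [0,0,0,0.0191,0,-0.0273,0.1],
    [-0.15,-3.68,1.84,0.0055,-0.0284,-0.006,0.1],
    [-0.15,-3.68,1.84,0.0055,-0.0284,-0.006,0.1],
    [-0.15,-3.68,1.84,0.0055,-0.0284,-0.006,0.1],
    [-0.15,-3.68,1.84,0.0055,-0.0284,-0.006,0.1],
    [-0.15,-3.68,1.84,0.0055,-0.0284,-0.006,0.1]
  ]
}}

```text
time: 9.57
tool_pos: [0.464, -0.1632, 0.2991]
tcp_rot: [-3.004, -0.352, -0.414]
wrist_force: [1.6, 0.3, -2.4]
width: 0.265
grip_force: 78.6
```

{"api": "drive_tool", "payload": {
  "rows": [
    [-0.15,-3.68,1.84,0.0055,-0.0284,-0.006,0.1],
    [-0.15,-3.68,1.84,0.0055,-0.0284,-0.006,0.1],
    [-0.15,-3.68,1.84,0.0055,-0.0284,-0.006,0.1],
    [-0.15,-3.68,1.84,0.0055,-0.0284,-0.006,0.1],
    [-0.15,-3.68,1.84,0.0055,-0.0284,-0.006,0.1],
    [-0.15,-3.68,1.84,0.0055,-0.0284,-0.006,0.1],
    [-0.15,-3.68,1.84,0.0055,-0.0284,-0.006,0.1],
    [-0.15,-3.68,1.84,0.0055,-0.0284,-0.006,0.1]
  ]
}}

```text
time: 10.23
tool_pos: [0.4761, 0.0635, 0.3624]
tcp_rot: [-3.079, 0.009, 0.385]
wrist_force: [-0.3, 0.3, -1.3]
width: 0.266
grip_force: 78.7
```

```bash
python3 - <<'E'
from h import *
GK=np.load("GK.npy");T0,s=cur();print(s["time"],s["q"].round(2),s["width"],s["grip_force"])
print(tf(T0@GK,[.1,0,0]))
W=kins(.03,.0)@np.linalg.inv(GK);plan(T0,W,7)
E
```

```text
10.2333 [0.04 0.01 1.63 0.05 1.75 1.62] 0.2662223644253181 78.65320965531282
[[0.57120487 0.06512704 0.27588315]]
7 x [-0.05, -1.52, 0.76] [0.0086, -0.0115, 0.0177]
```

{"api": "drive_tool", "payload": {
  "rows": [
    [-0.15,-3.68,1.84,0.0055,-0.0284,-0.006,0.1],
    [-0.15,-3.68,1.84,0.0055,-0.0284,-0.006,0.1],
    [-0.15,-3.68,1.84,0.0055,-0.0284,-0.006,0.1],
    [0,0,0,0,0,0,0.1]
  ]
}}

```text
time: 10.57
tool_pos: [0.503, 0.15, 0.3717]
tcp_rot: [-3.04, 0.145, 0.694]
wrist_force: [-0.2, -0.8, -2.0]
width: 0.265
grip_force: 78.8
```

```bash
python3 - <<'E'
from h import *
GK=np.load("GK.npy");T0,s=cur();print(s["time"],s["q"].round(2),T0[:3,3])
print(tf(T0@GK,[.1,0,0]))
W=kins(.03,.0)@np.linalg.inv(GK);plan(T0,W,7)
E
```

```text
10.5667 [0.16 0.22 1.42 0.12 1.93 1.85] [0.50300479 0.14996532 0.37166249]
[[0.57855364 0.14194241 0.26790195]]
7 x [0.01, 0.1, 0.0] [0.008, 0.0006, 0.0189]
```

{"api": "drive_tool", "payload": {
  "rows": [
    [0,0.1,0,0.008,0.0006,0.0189,0.1],
    [0,0.1,0,0.008,0.0006,0.0189,0.1],
    [0,0.1,0,0.008,0.0006,0.0189,0.1],
    [0,0.1,0,0.008,0.0006,0.0189,0.1],
    [0,0.1,0,0.008,0.0006,0.0189,0.1],
    [0,0.1,0,0.008,0.0006,0.0189,0.1],
    [0,0.1,0,0.008,0.0006,0.0189,0.1],
    [0,0,0,0,0,0,0.1]
  ]
}}

```text
time: 11.23
tool_pos: [0.4927, 0.1407, 0.2283]
tcp_rot: [-3.047, 0.151, 0.674]
wrist_force: [-0.5, 0.1, -2.8]
width: 0.265
grip_force: 78.8
```

```bash
python3 - <<'E'
from h import *
from workcell import read_camera,masks_of
GK=np.load("GK.npy");T0,s=cur();print(s["time"],T0[:3,3],s["wrist_force"])
K=T0@GK;print("tip",tf(K,[.1,0,0]),"axis",K[:3,0],"z",K[:3,2])
W=kins(.03,.0)@np.linalg.inv(GK);plan(T0,W,1)
q=read_camera("top");p=read_camera("scene")
corner=[[.1,.02,0],[.1,-.02,0],[0,0,0]]
print("top",proj(q,tf(K,corner)).round(1).tolist(),"scene",proj(p,tf(K,corner)).round(1).tolist())
print("mouth",proj(q,MO),proj(p,MO))
import pickle;pickle.dump((p,q),open("hov.pkl","wb"))
a=q["color"][145:205,180:240,::-1];b=p["color"][180:240,250:310,::-1]
cv2.imwrite("pics/hov.png",cv2.resize(np.hstack([a,b]),(800,400),interpolation=2))
for n,c in(("top",q),("scene",p)):
    for m in masks_of(c,"knife_loose")[:2]: print(n,m["score"],m["bbox"])
E
```

```text
11.2333 [0.49265804 0.14073418 0.22830404] [-0.50603829  0.08721051 -2.80917333]
tip [[0.56954098 0.13211071 0.12557675]] axis [ 0.4981564  -0.0521792  -0.86551576] z [ 0.86155832 -0.08275688  0.50086781]
1 x [0.15, -0.06, -0.19] [0.0032, -0.006, -0.0009]
top [[201.1, 175.5], [213.8, 176.3], [201.9, 185.7]] scene [[292.7, 224.0], [282.1, 218.5], [297.4, 192.7]]
mouth [[206.95591592 172.20863585]] [[285.61866687 231.16294934]]
scene 0.75 [281.6, 163.6, 311.8, 222.8]
```

View pics/hov.png

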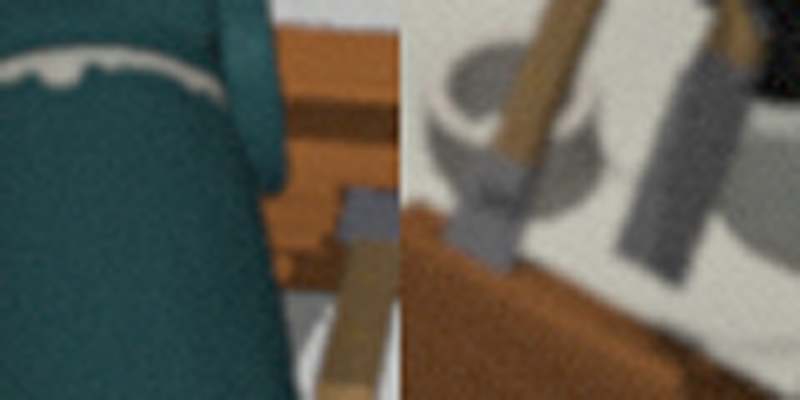

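The scene crop shows the tip corners at about (282.5,216.7) and (292.4,222.7), 1.5 px above the prediction. The arm hides the slot in the top view. I'll check the stand against the scene view numerically.

```bash
python3 - <<'E'
from h import *
import pickle
p,q=pickle.load(open("hov.pkl","rb"))
S=stand([0.63057,0.13283,-.0957]);M=np.array([-.0425,0,.099]);a=np.array([.866,0,.5]);y=np.array([0,1.,0])
f=lambda P:proj(p,tf(S,P)).round(1).tolist()
print("front edge corners (obs 246.4,211 / 328.7,252.2)",f([M-.15*y-.026*a,M+.15*y-.026*a]))
print("long blade entry (obs 256.8,217.5 / 266.5,220.8)",f([M-.12*y+.006*a,M-.08*y+.006*a]),f([M-.12*y,M-.08*y]))
print("foot back corners",f([[.06,.15,0],[.06,-.15,0]]))
# edge profile in scene around middle of block, column through mouth
g=cv2.cvtColor(p["color"],cv2.COLOR_RGB2GRAY)
for c in(272,278,300,306): print(c,p["color"][220:245,c].tolist()[::1])
for c in(272,278,300,306):
    for t in(-.026,-.006,.006,.026):
        yy=np.linspace(-.15,.15,301);P=proj(p,tf(S,M+t*a+yy[:,None]*y));print(c,t,np.interp(c,P[:,0],P[:,1]).round(1))
E
```

```text
front edge corners (obs 246.4,211 / 328.7,252.2) [[252.0, 209.8], [330.3, 251.0]]
long blade entry (obs 256.8,217.5 / 266.5,220.8) [[254.2, 215.3], [264.2, 220.6]] [[255.2, 215.0], [265.1, 220.2]]
foot back corners [[307.1, 294.9], [230.5, 249.4]]
272 [[141, 122, 109], [118, 85, 59], [112, 71, 40], [110, 75, 38], [122, 81, 47], [128, 83, 49], [126, 79, 42], [125, 83, 47], [113, 75, 41], [105, 68, 32], [106, 70, 37], [104, 66, 37], [97, 62, 33], [101, 67, 39], [94, 60, 35], [95, 60, 27], [89, 57, 28], [92, 61, 31], [97, 63, 43], [96, 61, 36], [98, 60, 29], [100, 65, 39], [95, 59, 31], [96, 64, 37], [87, 51, 25]]
278 [[189, 188, 174], [190, 186, 175], [176, 171, 159], [150, 134, 119], [124, 94, 73], [111, 71, 41], [115, 72, 39], [116, 72, 42], [122, 80, 43], [126, 82, 49], [125, 79, 39], [118, 76, 44], [108, 70, 40], [104, 68, 39], [105, 69, 38], [99, 63, 36], [97, 61, 32], [100, 65, 42], [93, 54, 32], [90, 57, 34], [92, 60, 30], [93, 61, 36], [93, 62, 32], [94, 64, 30], [100, 65, 39]]
300 [[184, 183, 170], [190, 188, 175], [185, 187, 173], [184, 183, 172], [186, 185, 172], [186, 186, 
[... 276 characters left out ...]
, 46, 25], [83, 54, 31]]
306 [[164, 164, 155], [184, 181, 171], [184, 183, 170], [186, 185, 172], [182, 181, 171], [184, 183, 171], [182, 180, 168], [183, 184, 173], [181, 180, 168], [182, 184, 171], [171, 172, 160], [164, 165, 154], [168, 168, 155], [173, 172, 162], [180, 177, 167], [182, 181, 169], [179, 180, 168], [163, 161, 151], [129, 123, 117], [83, 74, 68], [68, 51, 35], [62, 37, 19], [65, 44, 24], [69, 45, 31], [64, 43, 23]]
272 -0.026 220.3
272 -0.006 223.1
272 0.006 224.8
272 0.026 227.7
278 -0.026 223.4
278 -0.006 226.2
278 0.006 228.0
278 0.026 230.9
300 -0.026 235.0
300 -0.006 237.9
300 0.006 239.7
300 0.026 242.7
306 -0.026 238.2
306 -0.006 241.1
306 0.006 242.9
306 0.026 246.0
```

The block's front edge in the scene matches the stand model within 0.3 px, and the tip error fits about 4 mm of length along the knife axis. Correcting, then rechecking.

{"api": "drive_tool", "payload": {
  "rows": [
    [0.07,0,-0.1,0.0016,-0.003,-0.0004,0.1],
    [0.07,0,-0.1,0.0016,-0.003,-0.0004,0.1],
    [0,0,0,0,0,0,0.1],
    [0,0,0,0,0,0,0.1]
  ]
}}

```text
time: 11.77
tool_pos: [0.5008, 0.1477, 0.2348]
tcp_rot: [-3.046, 0.144, 0.654]
wrist_force: [-0.4, 0.6, -1.3]
width: 0.272
grip_force: 78.9
```

```bash
python3 - <<'E'
from h import *
from workcell import read_camera,masks_of
GK=np.load("GK.npy")
GK=GK@np.block([[np.eye(3),np.array([[-.004],[0],[0]])],[np.zeros((1,3)),1]]);np.save("GK2.npy",GK)
T0,s=cur();K=T0@GK;print("tip",tf(K,[.1,0,0]),K[:3,0],K[:3,1])
plan(T0,kins(.03)@np.linalg.inv(GK),1)
p=read_camera("scene");m=masks_of(p,"knife_loose")[0];print(m["score"],m["bbox"])
# fit blade outline (x .03....1) in-mask: search shift along knife y,z,x that best matches mask near blade
B=np.array([[.1,.02,0],[.1,-.02,0],[.03,-.02,0],[.03,.02,0]])
mk=m["mask"].astype(float);q0=proj(p,tf(K,[[.03,0,0],[.1,0,0]]));
ax=(q0[1]-q0[0])/np.linalg.norm(q0[1]-q0[0]);V,U=np.mgrid[:384,:512];al=(U-q0[0,0])*ax[0]+(V-q0[0,1])*ax[1];w=al>3
mk=mk*w;print(mk.sum())
c=np.c_[U[mk>0],V[mk>0]];rect=cv2.minAreaRect(c.astype(np.float32));print(rect)
print(proj(p,tf(K,B)).round(1).tolist())
ctr=np.argwhere(mk>0)[:,::-1];
e=(ctr-q0[0])@ax;per=(ctr-q0[0])@np.array([-ax[1],ax[0]]);sel=(e>6)&(e<e.max()-5)
b=np.polyfit(e[sel],per[sel],1);print("perp offset px (scene)",b,"max along",e.max(),np.linalg.norm(q0[1]-q0[0]))
E
```

```text
tip [[0.57702386 0.1400414  0.13644185]] [ 0.50937923 -0.04570332 -0.85932765] [0.09514162 0.99545776 0.00345322]
1 x [-0.16, -0.76, 0.12] [0.0023, 0.0017, 0.0104]
0.6 [281.6, 163.3, 313.7, 225.2]
250.0
((289.75, 212.75003051757812), (13.138632774353027, 19.67205238342285), 21.037511825561523)
[[294.0, 224.2], [283.3, 218.7], [290.2, 198.6], [301.2, 204.0]]
perp offset px (scene) [-0.00899822  1.86426249] max along 22.69214754584102 21.33385105468562
```

{"api": "drive_tool", "payload": {
  "rows": [
    [0,0,0,0,0,0,0.1],
    [0,0,0,0,0,0,0.1],
    [0,0,0,0,0,0,0.1],
    [0,0,0,0,0,0,0.1]
  ]
}}

```text
time: 12.2
tool_pos: [0.5002, 0.1473, 0.2341]
tcp_rot: [-3.045, 0.145, 0.656]
wrist_force: [-1.6, 0.4, -1.3]
width: 0.267
grip_force: 78.9
```

```bash
cat > chk.py <<'E'
from h import *
from workcell import read_camera,masks_of
import sys
p=read_camera("scene");T0,s=cur();GK=np.load("GK.npy");K=T0@GK
print(s["time"],T0[:3,3],"tip",tf(K,[.1,0,0]),K[:3,0],K[:3,1],s["joint_vel"].round(3))
m=masks_of(p,"knife_loose")[0]["mask"]
B=np.array([[.1,.02,0],[.1,-.02,0],[.03,-.02,0],[.03,.02,0]])
q0=proj(p,tf(K,[[.03,0,0],[.1,0,0]]));ax=(q0[1]-q0[0])/np.linalg.norm(q0[1]-q0[0]);V,U=np.nonzero(m)
c=np.c_[U,V];e=(c-q0[0])@ax;per=(c-q0[0])@np.array([-ax[1],ax[0]]);sel=(e>5)&(e<16)
print("perp mean",per[sel].mean(),"width",per[sel].max()-per[sel].min(),"tip along obs",np.sort(e)[-8:].mean(),"model",np.linalg.norm(q0[1]-q0[0]))
print("1mm in z,x,y ->px",[(proj(p,tf(K,np.array([.1,0,0])+v))-q0[1])[0].round(2).tolist() for v in np.eye(3)*.001],"perp axis",[-ax[1],ax[0]])
# subpixel tip edge profile: mean grey along axis
g=cv2.cvtColor(p["color"],cv2.COLOR_RGB2GRAY).astype(np.float32);n=np.array([-ax[1],ax[0]])
L=np.arange(14,30,.5);pr=[np.mean([cv2.getRectSubPix(g,(1,1),tuple(map(float,q0[0]+ax*l+n*k)))[0,0] for k in (-3,-1.5,0,1.5,3)]) for l in L]
print(dict(zip(L.tolist(),np.round(pr).tolist())))
pr=[np.mean([cv2.getRectSubPix(g,(1,1),tuple(map(float,q0[0]+ax*l+n*k)))[0,0] for l in (6,8,10,12)]) for k in np.arange(-12,12.1,1)]
print("across",np.round(pr).tolist())
plan(T0,kins(.03)@np.linalg.inv(GK),1)
E
python3 chk.py
```

```text
12.25 [0.50025415 0.14733236 0.23405898] tip [[0.57832028 0.13946508 0.13216673]] [ 0.50808865 -0.04613897 -0.86006809] [0.09553478 0.99542146 0.00303745] [-0.001  0.    -0.001 -0.     0.001  0.002]
perp mean 1.3228836317090809 width 13.08121024653331 tip along obs 20.852633076579593 model 21.261074246783377
1mm in z,x,y ->px [[-0.1, 0.28], [0.27, 0.14], [-0.14, 0.06]] perp axis [np.float64(-0.9434478000758688), np.float64(-0.3315211132522383)]
{14.0: 74.0, 14.5: 74.0, 15.0: 75.0, 15.5: 75.0, 16.0: 76.0, 16.5: 76.0, 17.0: 75.0, 17.5: 76.0, 18.0: 77.0, 18.5: 75.0, 19.0: 76.0, 19.5: 81.0, 20.0: 92.0, 20.5: 109.0, 21.0: 127.0, 21.5: 147.0, 22.0: 163.0, 22.5: 173.0, 23.0: 180.0, 23.5: 183.0, 24.0: 182.0, 24.5: 177.0, 25.0: 170.0, 25.5: 158.0, 26.0: 143.0, 26.5: 124.0, 27.0: 104.0, 27.5: 87.0, 28.0: 74.0, 28.5: 65.0, 29.0: 61.0, 29.5: 60.0}
across [116.0, 118.0, 123.0, 128.0, 132.0, 132.0, 119.0, 97.0, 78.0, 71.0, 69.0, 69.0, 69.0, 71.0, 73.0, 79.0, 86.0, 93.0, 114.0, 150.0, 175.0, 184.0, 184.0, 181.0, 176.0]
1 x [-0.15, -0.68, 0.09] [-0.0007, 0.0013, 0.0072]
```

{"api": "drive_tool", "payload": {
  "rows": [
    [-0.08,-0.34,0.05,-0.0003,0,0.0036,0.1],
    [-0.08,-0.34,0.05,-0.0003,0,0.0036,0.1],
    [0,0,0,0,0,0,0.1],
    [0,0,0,0,0,0,0.1],
    [0,0,0,0,0,0,0.1],
    [0,0,0,0,0,0,0.1],
    [0,0,0,0,0,0,0.1]
  ]
}}

```text
time: 12.88
tool_pos: [0.4969, 0.1478, 0.2279]
tcp_rot: [-3.044, 0.146, 0.674]
wrist_force: [-0.2, 0.8, -0.7]
width: 0.269
grip_force: 78.8
```

```bash
python3 chk.py
```

```text
12.9333 [0.49691806 0.14774909 0.22795263] tip [[0.5737838  0.13963964 0.12517062]] [ 0.49797489 -0.04811771 -0.86585547] [ 9.59721091e-02  9.95384016e-01 -1.19992565e-04] [ 0.001  0.001  0.     0.001 -0.001  0.001]
perp mean 0.9277692393724329 width 11.421684280380394 tip along obs 19.889015513879286 model 21.046168375904532
1mm in z,x,y ->px [[-0.1, 0.28], [0.27, 0.14], [-0.14, 0.06]] perp axis [np.float64(-0.9437183848261621), np.float64(-0.3307500720197954)]
{14.0: 74.0, 14.5: 75.0, 15.0: 76.0, 15.5: 76.0, 16.0: 76.0, 16.5: 75.0, 17.0: 74.0, 17.5: 74.0, 18.0: 75.0, 18.5: 75.0, 19.0: 78.0, 19.5: 86.0, 20.0: 99.0, 20.5: 118.0, 21.0: 138.0, 21.5: 155.0, 22.0: 169.0, 22.5: 177.0, 23.0: 180.0, 23.5: 180.0, 24.0: 177.0, 24.5: 169.0, 25.0: 156.0, 25.5: 139.0, 26.0: 119.0, 26.5: 99.0, 27.0: 83.0, 27.5: 72.0, 28.0: 66.0, 28.5: 64.0, 29.0: 66.0, 29.5: 68.0}
across [119.0, 122.0, 123.0, 129.0, 134.0, 135.0, 123.0, 97.0, 75.0, 69.0, 69.0, 69.0, 69.0, 70.0, 75.0, 82.0, 86.0, 93.0, 116.0, 153.0, 176.0, 184.0, 184.0, 184.0, 181.0]
1 x [0.0, -0.02, -0.01] [-0.0002, 0.0014, 0.0003]
```

{"api": "drive_tool", "payload": {
  "rows": [
    [0,0,0,0.0049,0,0.0034,0.1],
    [0,0,0,0.0049,0,0.0034,0.1],
    [0,0,0,0.0049,0,0.0034,0.1],
    [0,0,0,0.0049,0,0.0034,0.1],
    [0,0,0,0.0041,0,0.0029,0.1],
    [0,0,0,0,0,0,0.1],
    [0,0,0,0,0,0,0.1],
    [0,0,0,0,0,0,0.1]
  ]
}}

```text
time: 13.65
tool_pos: [0.5112, 0.1463, 0.2028]
tcp_rot: [-3.044, 0.146, 0.675]
wrist_force: [0.2, -0.2, -1.3]
width: 0.266
grip_force: 78.8
```

{"api": "drive_tool", "payload": {
  "rows": [
    [0,0,0,0.0016,0,0.0011,0.1],
    [0,0,0,0.0016,0,0.0011,0.1],
    [0,0,0,0.0016,0,0.0011,0.1],
    [0,0,0,0.0016,0,0.0011,0.1],
    [0,0,0,0,0,0,0.1],
    [0,0,0,0,0,0,0.1]
  ]
}}

```text
time: 14.15
tool_pos: [0.5151, 0.146, 0.196]
tcp_rot: [-3.044, 0.146, 0.675]
wrist_force: [-0.3, 0.5, -1.2]
width: 0.268
grip_force: 78.8
```

```bash
python3 chk.py
```

```text
14.2 [0.51511366 0.14595053 0.19609622] tip [[0.59192853 0.13783605 0.09327659]] [ 0.49754576 -0.04816491 -0.86609951] [ 9.59400762e-02  9.95387083e-01 -2.40328159e-04] [-0.001 -0.002 -0.001 -0.     0.001  0.   ]
perp mean 0.9342426006190825 width 12.268757158990686 tip along obs 18.415423694329174 model 20.647526610917414
1mm in z,x,y ->px [[-0.1, 0.27], [0.26, 0.14], [-0.14, 0.07]] perp axis [np.float64(-0.9437505506915913), np.float64(-0.3306582799043724)]
{14.0: 75.0, 14.5: 75.0, 15.0: 74.0, 15.5: 74.0, 16.0: 75.0, 16.5: 76.0, 17.0: 76.0, 17.5: 76.0, 18.0: 74.0, 18.5: 72.0, 19.0: 68.0, 19.5: 64.0, 20.0: 63.0, 20.5: 63.0, 21.0: 66.0, 21.5: 70.0, 22.0: 73.0, 22.5: 74.0, 23.0: 75.0, 23.5: 75.0, 24.0: 74.0, 24.5: 73.0, 25.0: 73.0, 25.5: 73.0, 26.0: 71.0, 26.5: 70.0, 27.0: 69.0, 27.5: 68.0, 28.0: 67.0, 28.5: 67.0, 29.0: 66.0, 29.5: 65.0}
across [181.0, 182.0, 182.0, 182.0, 182.0, 178.0, 156.0, 115.0, 79.0, 69.0, 70.0, 70.0, 70.0, 71.0, 76.0, 82.0, 87.0, 94.0, 117.0, 154.0, 179.0, 186.0, 187.0, 185.0, 183.0]
1 x [0.01, 0.01, -0.01] [-0.0302, 0.0013, -0.0209]
```

{"api": "drive_tool", "payload": {
  "rows": [
    [0,0,0,0.0025,0,0.0017,0.1],
    [0,0,0,0.0025,0,0.0017,0.1],
    [0,0,0,0.0025,0,0.0017,0.1],
    [0,0,0,0.0025,0,0.0017,0.1],
    [0,0,0,0.0025,0,0.0017,0.1],
    [0,0,0,0,0,0,0.1],
    [0,0,0,0,0,0,0.1]
  ]
}}

```text
time: 14.83
tool_pos: [0.5227, 0.1451, 0.1828]
tcp_rot: [-3.044, 0.147, 0.676]
wrist_force: [-1.0, 0.0, -1.9]
width: 0.269
grip_force: 78.8
```

{"api": "drive_tool", "payload": {
  "rows": [
    [0,0,0,0.0025,0,0.0017,0.1],
    [0,0,0,0.0025,0,0.0017,0.1],
    [0,0,0,0.0025,0,0.0017,0.1],
    [0,0,0,0.0025,0,0.0017,0.1],
    [0,0,0,0.0025,0,0.0017,0.1],
    [0,0,0,0.0025,0,0.0017,0.1],
    [0,0,0,0,0,0,0.1],
    [0,0,0,0,0,0,0.1]
  ]
}}

```text
time: 15.5
tool_pos: [0.532, 0.1443, 0.1673]
tcp_rot: [-3.044, 0.147, 0.676]
wrist_force: [-0.3, 1.1, -1.4]
width: 0.268
grip_force: 78.8
```

{"api": "drive_tool", "payload": {
  "rows": [
    [0,0,0,0.0025,0,0.0017,0.1],
    [0,0,0,0.0025,0,0.0017,0.1],
    [0,0,0,0.0025,0,0.0017,0.1],
    [0,0,0,0.0025,0,0.0017,0.1],
    [0,0,0,0.0025,0,0.0017,0.1],
    [0,0,0,0.0025,0,0.0017,0.1],
    [0,0,0,0,0,0,0.1],
    [0,0,0,0,0,0,0.1]
  ]
}}

```text
time: 16.17
tool_pos: [0.5412, 0.1434, 0.1517]
tcp_rot: [-3.044, 0.147, 0.676]
wrist_force: [0.3, -0.0, -0.4]
width: 0.269
grip_force: 78.8
```

{"api": "drive_tool", "payload": {
  "rows": [
    [0,0,0,0.0012,0,0.0009,0.1],
    [0,0,0,0.0012,0,0.0009,0.1],
    [0,0,0,0.0012,0,0.0009,0.1],
    [0,0,0,0,0,0,0.1],
    [0,0,0,0,0,0,0.1]
  ]
}}

```text
time: 16.58
tool_pos: [0.5434, 0.1432, 0.1479]
tcp_rot: [-3.044, 0.146, 0.675]
wrist_force: [0.3, 0.2, -0.9]
width: 0.27
grip_force: 78.8
```

{"api": "drive_tool", "payload": {
  "rows": [
    [0,0,0,0.0008,0,0.0006,0.1],
    [0,0,0,0.0008,0,0.0006,0.1],
    [0,0,0,0,0,0,0.1]
  ]
}}

```text
time: 16.83
tool_pos: [0.5441, 0.1432, 0.1465]
tcp_rot: [-3.043, 0.146, 0.676]
wrist_force: [-0.2, -0.3, 1.4]
width: 0.27
grip_force: 79.0
```

{"api": "drive_tool", "payload": {
  "rows": [
    [0,0,0,0.0008,0,0.0006,0.1],
    [0,0,0,0.0008,0,0.0006,0.1],
    [0,0,0,0,0,0,0.1]
  ]
}}

```text
time: 17.08
tool_pos: [0.544, 0.1432, 0.1463]
tcp_rot: [-3.043, 0.146, 0.68]
wrist_force: [-5.0, -0.7, 8.4]
width: 0.266
grip_force: 79.5
```

{"api": "drive_tool", "payload": {
  "rows": [
    [0,0,0,0,0,0,0.6],
    [0,0,0,0,0,0,0.6],
    [0,0,0,0,0,0,0.6],
    [0,0,0,0,0,0,0.6],
    [0,0,0,0,0,-0.01,0.6],
    [0,0,0,0,0,-0.02,0.6],
    [0,0,0,0,0,-0.03,0.6],
    [0,0,0,0,0,-0.04,0.6]
  ]
}}

```text
time: 17.75
tool_pos: [0.5858, 0.1388, 0.234]
tcp_rot: [-3.043, 0.146, 0.684]
wrist_force: [0.2, 0.5, -0.6]
width: 0.596
grip_force: 0.0
```

{"api": "drive_tool", "payload": {
  "rows": [
    [0,0,0,0,0,-0.04,0.6],
    [0,0,0,0,0,-0.04,0.6],
    [0,0,0,0,0,-0.04,0.6],
    [0,0,0,0,0,0,0.6]
  ]
}}

```text
time: 18.08
tool_pos: [0.6425, 0.1339, 0.3531]
tcp_rot: [-3.046, 0.147, 0.652]
wrist_force: [-0.5, -0.4, 1.7]
width: 0.603
grip_force: 0.0
```

```bash
python3 - <<'E'
from h import *
from workcell import read_camera,masks_of
T0,s=cur();print(s["time"],T0[:3,3],s["q"].round(2))
p=read_camera("scene");q=read_camera("top")
for k in("knife_loose","knife_long"):
  for n,c in(("scene",p),("top",q)):
    for m in masks_of(c,k)[:3]: print(k,n,m["score"],m["bbox"])
S=stand([0.63057,0.13283,-.0957]);M=np.array([-.0425,0,.099])
for y in(0,-.1,.1):
  for l in(.035,.135): 
    P=M+[0,y,0]+l*np.array([-.616,0,.788]);print("expected",y,l,tf(S,P).round(3),proj(p,tf(S,P))[0].round(1),proj(q,tf(S,P))[0].round(1))
im=np.hstack([p["color"][140:260,230:350,::-1],q["color"][130:250,155:275,::-1]])
cv2.imwrite("pics/rel.png",cv2.resize(im,(800,400),interpolation=2))
E
```

```text
18.0833 [0.64247882 0.13387014 0.35310169] [0.12 0.48 1.11 0.1  1.96 1.8 ]
knife_long scene 0.59 [259.2, 176.4, 286.0, 222.2]
knife_long top 0.66 [231.4, 171.5, 249.0, 207.4]
expected 0 0.035 [[0.567 0.139 0.127]] [289.7 221.3] [205.2 176.8]
expected 0 0.135 [[0.505 0.145 0.205]] [301.5 192.3] [199.6 191.1]
expected -0.1 0.035 [[0.557 0.039 0.127]] [263.9 207.9] [237.2 178.8]
expected -0.1 0.135 [[0.496 0.045 0.205]] [274.9 179.7] [234.1 193.3]
expected 0.1 0.035 [[0.576 0.238 0.127]] [317.2 235.5] [173.4 174.8]
expected 0.1 0.135 [[0.515 0.244 0.205]] [329.9 205.8] [165.4 189. ]
```

Picture budget is used up, so I'll verify numerically from the masks: is the placed knife home, and is the long knife undisturbed?

```bash
python3 - <<'E'
from h import *
from workcell import read_camera,masks_of
import pickle
ps,ms=pickle.load(open("d.pkl","rb"))
p=read_camera("scene");q=read_camera("top")
for k in("knife_short","knife_loose","knife_long"):
  for n,c in(("scene",p),("top",q)):
    for m in masks_of(c,k)[:3]: print(k,n,m["score"],m["bbox"])
# long knife change: diff against initial images around its handle
for n,c,box in(("scene",p,(155,230,250,295)),("top",q,(165,215,222,255))):
    a,b,l,r=box;d=np.abs(cv2.GaussianBlur(c["color"],(0,0),1).astype(int)-cv2.GaussianBlur(ps[n]["color"],(0,0),1).astype(int)).sum(2)[a:b,l:r]
    print(n);[print("".join(".:*#"[min(3,v//30)] for v in row[::1])) for row in d[::2]]
E
```

```text
knife_short scene 0.61 [308.4, 208.4, 334.6, 246.8]
knife_short top 0.5 [159.6, 148.2, 257.7, 189.5]
knife_short top 0.41 [161.9, 181.0, 165.9, 192.9]
knife_long scene 0.93 [257.3, 162.7, 287.0, 223.5]
knife_long top 0.75 [98.9, 212.3, 138.1, 237.3]
knife_long top 0.52 [231.8, 172.2, 244.8, 208.5]
scene
###############################:.::::::::::::
###############################:.::::::::::::
###############################:.::::::::::::
###############################:.::::::::::::
################################:..::::::::::
################################*:..:::::::::
.:#############################**:......:*:..
::..*##########################**::#########*
:::::..:#####################################
::::::*::.:##################################
::::::**:::.:################################
::::::::::::.:#####*....*###################*
:::::*::::::::..::.:::::...:*##############*.
:::::::::::::::::::::::......*############*.:
:::::::::::::::::::::::.::::..*##########:.::
::::::::::::::::::::::::...:::.:#######*.::::
::::::::::::::::::::::::...::::..*###:.::::::
:::::::::::::
[... 1106 characters left out ...]
::::::::::::::::::::
######:.:::::::::::::::::::::::::
######*.:::::::::::::::::::::::::
######*:.:::::::::::::::::::::::*
######*:.:::::::::::::::::::::::*
#####**:.:::::::::::::::::::::::*
#####**:.:::::::::::::::::::::::*
*******:.:::::::::::::::::::::::*
********:.::::::::*********::::**
########*.::::::**###########*###
########*.::::::*################
########*.:::::**################
########*..::::**################
#######**:.::::*#################
#######**:.:::**#################
#########*:.:**##################
##########:.:**##################
###########.:*###################
###########*:####################
############:###################*
############.###############****#
```

```bash
python3 - <<'E'
from h import *
end=np.array([.457,.0509,.2456]);Rz=R.from_euler('z',YAW,degrees=True)
K=np.eye(4);K[:3,:3]=(Rz*R.from_euler('y',51,degrees=True)).as_matrix();K[:3,3]=end+.16*K[:3,0]
GL=np.load("GK.npy").copy();GL=GL@np.block([[np.eye(3),np.array([[.0064],[0],[0]])],[np.zeros((1,3)),1]])
G=K@np.linalg.inv(GL);np.savez("long.npz",K=K,GL=GL,G=G);print("K",K[:3,3],"G",G.round(3))
P=G.copy();P[:3,3]-=G[:3,2]*.13;T0,s=cur();print(P[:3,3],T0[:3,3]);plan(T0,P)
L=np.real(logm(np.linalg.inv(T0)@P))
for k in np.linspace(0,1,5): print((T0@expm(L*k))[:3,3].round(3))
E
```

```text
K [0.5572277  0.04124917 0.12125665] G [[ 0.957 -0.096 -0.274  0.524]
 [-0.092 -0.995  0.026  0.045]
 [-0.276 -0.    -0.961  0.138]
 [ 0.     0.     0.     1.   ]]
[0.55963363 0.04170338 0.26293717] [0.63769556 0.13418021 0.34373627]
4 x [0.0, 2.25, -0.0] [-0.0086, 0.0249, 0.0252]
[0.638 0.134 0.344]
[0.617 0.111 0.325]
[0.597 0.088 0.305]
[0.578 0.065 0.284]
[0.56  0.042 0.263]
```

{"api": "drive_tool", "payload": {
  "rows": [
    [0,2.25,0,-0.0086,0.0249,0.0252,0.65],
    [0,2.25,0,-0.0086,0.0249,0.0252,0.65],
    [0,2.25,0,-0.0086,0.0249,0.0252,0.65],
    [0,2.25,0,-0.0086,0.0249,0.0252,0.65],
    [0,0,0,0,0,0,0.65],
    [0,0,0,0,0,0,0.65],
    [0,0,0,0,0,0,0.65],
    [0,0,0,0,0,0,0.65]
  ]
}}

```text
time: 19.45
tool_pos: [0.5616, 0.0421, 0.2648]
tcp_rot: [-3.095, 0.148, 0.429]
wrist_force: [-0.5, 0.6, 0.5]
width: 0.649
grip_force: 0.0
```

```bash
python3 - <<'E'
from h import *
from workcell import read_camera,masks_of
D=np.load("long.npz");T0,s=cur();print(s["time"],T0[:3,3]);plan(T0,D["G"],6)
p=read_camera("scene");q=read_camera("top")
for k in("knife_short","knife_loose","knife_long"):
    for m in masks_of(p,k)[:3]:
        V,U=np.nonzero(m["mask"]);i=V<=V.min()+1;print(k,m["score"],m["bbox"],"top pt",U[i].mean(),V.min(),len(V))
K=D["K"];print([proj(p,tf(K,[x,0,0]))[0].round(1).tolist() for x in(-.16,-.045,0,.035)])
E
```

```text
19.45 [0.56160793 0.04212063 0.26483729]
6 x [-0.0, -0.04, 0.0] [-0.0003, 0.0001, 0.0221]
knife_short 0.79 [308.4, 205.9, 334.6, 247.4] top pt 328.3333333333333 205 434
knife_loose 0.83 [278.7, 188.6, 305.0, 231.6] top pt 299.3333333333333 190 500
knife_long 0.89 [257.3, 161.1, 289.5, 222.5] top pt 281.5833333333333 161 609
[[282.6, 163.9], [269.4, 196.7], [264.4, 209.2], [260.5, 218.9]]
```

The placed knife shows fully in the scene, with the same extent as the short one, so it is home. Grasping the long knife next.

{"api": "drive_tool", "payload": {
  "rows": [
    [0,0,0,0,0,0.026,0.65],
    [0,0,0,0,0,0.026,0.65],
    [0,0,0,0,0,0.026,0.65],
    [0,0,0,0,0,0.02,0.65],
    [0,0,0,0,0,0.015,0.65],
    [0,0,0,0,0,0.01,0.65],
    [0,0,0,0,0,0.008,0.65],
    [0,0,0,0,0,0,0.65]
  ]
}}

```text
time: 20.37
tool_pos: [0.5228, 0.0452, 0.1357]
tcp_rot: [-3.094, 0.148, 0.439]
wrist_force: [-0.8, -0.2, -1.4]
width: 0.652
grip_force: 0.0
```

{"api": "drive_tool", "payload": {
  "rows": [
    [0,0,0,0,0,0,0.65],
    [0,0,0,0,0,0,0.65],
    [0,0,0,0,0,0,0.65]
  ]
}}

```text
time: 20.62
tool_pos: [0.5249, 0.0451, 0.1383]
tcp_rot: [-3.095, 0.149, 0.431]
wrist_force: [0.2, 0.6, 0.2]
width: 0.645
grip_force: 0.0
```

```bash
python3 - <<'E'
from h import *
D=np.load("long.npz");T0,s=cur();print(s["time"],T0[:3,3],s["wrist_force"]);plan(T0,D["G"],1)
E
```

```text
20.6167 [0.52488022 0.04507583 0.13826463] [0.19393755 0.56073402 0.20888642]
1 x [-0.01, -0.14, -0.01] [-0.0008, 0.0, 0.0005]
```

{"api": "drive_tool", "payload": {
  "rows": [
    [0,0,0,0,0,0,0.4],
    [0,0,0,0,0,0,0.3],
    [0,0,0,0,0,0,0.1],
    [0,0,0,0,0,0,0.1],
    [0,0,0,0,0,0,0.1],
    [0,0,0,0,0,0,0.1]
  ],
  "force": 90
}}

```text
time: 21.12
tool_pos: [0.5241, 0.0451, 0.138]
tcp_rot: [-3.095, 0.149, 0.433]
wrist_force: [-0.1, -0.3, 6.0]
width: 0.252
grip_force: 88.2
```

{"api": "drive_tool", "payload": {
  "rows": [
    [0,0,0,-0.0022,0,-0.0021,0.1],
    [0,0,0,-0.0036,0,-0.0035,0.1],
    [0,0,0,-0.0036,0,-0.0035,0.1],
    [0,0,0,-0.0036,0,-0.0035,0.1]
  ]
}}

```text
time: 21.45
tool_pos: [0.5136, 0.046, 0.1525]
tcp_rot: [-3.094, 0.149, 0.438]
wrist_force: [-0.4, -0.7, -1.4]
width: 0.255
grip_force: 88.3
```

{"api": "drive_tool", "payload": {
  "rows": [
    [0,0,0,-0.0058,0,-0.0056,0.1],
    [0,0,0,-0.0072,0,-0.0069,0.1],
    [0,0,0,-0.0072,0,-0.0069,0.1],
    [0,0,0,-0.0072,0,-0.0069,0.1]
  ]
}}

```text
time: 21.78
tool_pos: [0.4951, 0.0479, 0.1867]
tcp_rot: [-3.094, 0.149, 0.435]
wrist_force: [0.1, 0.3, -2.7]
width: 0.253
grip_force: 88.3
```

{"api": "drive_tool", "payload": {
  "rows": [
    [0,0,0,-0.0072,0,-0.0069,0.1],
    [0,0,0,-0.0072,0,-0.0069,0.1],
    [0,0,0,-0.0072,0,-0.0069,0.1],
    [0,0,0,-0.0144,0,-0.0139,0.1],
    [0,0,0,-0.0144,0,-0.0139,0.1],
    [0,0,0,-0.0144,0,-0.0139,0.1],
    [0,0,0,0,0,0,0.1]
  ]
}}

```text
time: 22.37
tool_pos: [0.4511, 0.0524, 0.2677]
tcp_rot: [-3.095, 0.148, 0.426]
wrist_force: [0.3, -0.3, -1.3]
width: 0.252
grip_force: 88.4
```

```bash
python3 - <<'E'
from h import *
from workcell import read_camera,masks_of
D=np.load("long.npz");T0,s=cur();K=T0@D["GL"];print(s["time"],T0[:3,3],s["q"].round(2),s["grip_force"],s["width"],"tip",tf(K,[.1,0,0]))
p=read_camera("scene")
for m in masks_of(p,"knife_long")[:1]: print(m["score"],m["bbox"])
print(proj(p,tf(K,[[.1,0,0],[-.16,0,0]])).round(1))
F=K.copy();F[:3,:3]=R.from_euler('z',YAW,degrees=True).as_matrix();F[:3,3]=[.56,.04,.36]
G=F@np.linalg.inv(D["GL"]);print(G.round(3));plan(T0,G)
L=np.real(logm(np.linalg.inv(T0)@G))
for k in np.linspace(0,1,5): A=T0@expm(L*k);print(A[:3,3].round(3),tf(A@D["GL"],[.1,0,0]).round(3))
E
```

```text
22.3667 [0.45109669 0.05238807 0.26771532] [0.03 0.01 1.81 0.04 1.6  1.69] 88.36211507034022 0.25197564623475466 tip [[0.54753799 0.04250351 0.17382897]]
0.82 [265.1, 118.4, 303.3, 198.9]
[[266.2 196.2]
 [297.2 119. ]]
[[ 0.815 -0.096  0.571  0.526]
 [-0.079 -0.995 -0.055  0.044]
 [ 0.574  0.    -0.819  0.345]
 [ 0.     0.     0.     1.   ]]
8 x [-0.01, 6.33, 0.0] [0.0108, 0.0001, -0.0087]
[0.451 0.052 0.268] [[0.548 0.043 0.174]]
[0.476 0.05  0.28 ] [[0.59  0.038 0.21 ]]
[0.497 0.047 0.298] [[0.624 0.034 0.254]]
[0.514 0.045 0.319] [[0.648 0.032 0.305]]
[0.526 0.044 0.345] [[0.66 0.03 0.36]]
```

{"api": "drive_tool", "payload": {
  "rows": [
    [0,3,0,0.005,0,-0.01,0.1],
    [0,4.4,0,0.007,0,-0.008,0.1],
    [0,4.4,0,0.008,0,-0.006,0.1],
    [0,4.4,0,0.008,0,-0.006,0.1],
    [0,4.4,0,0.008,0,-0.006,0.1],
    [0,4.4,0,0.008,0,-0.006,0.1],
    [0,4.4,0,0.008,0,-0.006,0.1],
    [0,4.4,0,0.008,0,-0.006,0.1]
  ]
}}

```text
time: 23.13
tool_pos: [0.5127, 0.046, 0.3141]
tcp_rot: [3.085, -0.148, 0.484]
wrist_force: [0.0, 1.2, -2.0]
width: 0.25
grip_force: 88.5
```

{"api": "drive_tool", "payload": {
  "rows": [
    [0,4.4,0,0.008,0,-0.006,0.1],
    [0,4.4,0,0.008,0,-0.006,0.1],
    [0,4.4,0,0.008,0,-0.006,0.1],
    [0,3.6,0,0.006,0,-0.005,0.1],
    [0,0,0,0,0,0,0.1],
    [0,0,0,0,0,0,0.1],
    [0,0,0,0,0,0,0.1],
    [0,0,0,0,0,0,0.1]
  ]
}}

```text
time: 23.8
tool_pos: [0.5308, 0.0443, 0.3477]
tcp_rot: [2.97, -0.143, 0.921]
wrist_force: [-0.3, 0.9, -1.4]
width: 0.252
grip_force: 88.3
```

```bash
cat > lev.py <<'E'
from h import *
from workcell import read_camera,masks_of
D=np.load("long.npz");T0,s=cur();K=T0@D["GL"];print(s["time"],T0[:3,3],s["grip_force"],s["width"],"K",K.round(3).tolist(),"tip",tf(K,[.1,0,0]),s["joint_vel"].round(3))
for n in("scene","top"):
    p=read_camera(n)
    for m in masks_of(p,"knife_long")[:1]:
        V,U=np.nonzero(m["mask"]);print(n,m["score"],m["bbox"])
        c=np.c_[U,V].astype(float);q=proj(p,tf(K,[[-.16,0,0],[0,0,0],[.1,0,0]]));ax=(q[2]-q[0])/np.linalg.norm(q[2]-q[0]);e=(c-q[0])@ax;pe=(c-q[0])@[-ax[1],ax[0]]
        print("model",q.round(1).tolist(),"mask span",e.min(),e.max(),"model len",np.linalg.norm(q[2]-q[0]))
        for a in range(0,int(e.max()),8):
            w=(e>=a)&(e<a+8)
            if w.sum()>5: print(a,w.sum(),pe[w].mean().round(2),pe[w].min().round(1),pe[w].max().round(1))
        print("dz 1cm at tip perp px",(proj(p,tf(K,[[.1,0,.01]]))-q[2])@[-ax[1],ax[0]])
E
python3 lev.py
```

```text
23.8 [0.53079428 0.04434736 0.3476715 ] 88.30011477693915 0.25185878910453746 K [[0.995, 0.096, 0.01, 0.565], [-0.096, 0.995, -0.0, 0.04], [-0.01, -0.0, 1.0, 0.363], [0.0, 0.0, 0.0, 1.0]] tip [[0.66431001 0.0307589  0.36189051]] [ 0.001  0.002 -0.008 -0.002 -0.004  0.002]
scene 0.71 [183.6, 146.0, 208.3, 167.6]
model [[293.0, 125.3], [262.6, 152.8], [241.2, 172.3]] mask span 80.35474404404408 105.52666391267104 model len 69.97197525329359
80 92 42.86 36.3 51.2
88 124 43.41 35.9 51.1
96 110 44.31 36.4 51.3
104 9 47.39 45.3 50.3
dz 1cm at tip perp px [2.15475247]
top 0.6 [225.9, 120.8, 243.8, 176.9]
model [[226.4, 217.1], [231.6, 154.6], [234.6, 117.4]] mask span 39.93280172050489 97.15083221714525 model len 100.03210141649933
40 60 -1.27 -5.0 3.7
48 83 -0.25 -5.5 5.1
56 105 -0.03 -7.7 7.4
64 127 -0.04 -7.9 7.9
72 125 0.02 -7.7 7.6
80 122 0.06 -7.5 7.7
88 119 0.72 -6.8 8.1
96 14 1.31 -4.3 7.7
dz 1cm at tip perp px [-0.36482137]
```

```bash
cat > lev2.py <<'E'
from h import *
from workcell import read_camera,masks_of
D=np.load("long.npz");T0,s=cur();K=T0@D["GL"]
p=read_camera("scene");q=read_camera("top");g={}
for n,c in(("scene",p),("top",q)):
    qq=proj(c,tf(K,[[-.16,0,0],[0,0,0],[.1,0,0]]));ax=(qq[2]-qq[1])/np.linalg.norm(qq[2]-qq[1]);n2=np.array([-ax[1],ax[0]])
    print(n,"origin,tip",qq[1:].round(1).tolist(),"ax",ax.round(2))
    L=np.linalg.norm(qq[2]-qq[1]);im=c["color"].astype(np.float32)
    # rectified patch: rows along axis from -10 to L+12 px, cols across -16..16
    e,k=np.mgrid[-8:L+12:2,-16:17:2];x=(qq[1][0]+ax[0]*e+n2[0]*k).astype(np.float32);y=(qq[1][1]+ax[1]*e+n2[1]*k).astype(np.float32)
    pt=cv2.remap(im,x,y,1);print("L",L.round(1))
    for i in range(len(pt)): print(int(e[i,0])," ".join("%3d/%+3d"%(v.mean(),v[0]-v[2]) for v in pt[i]))
    for nm in("knife_long","knife_short","knife_loose"):
        for m in masks_of(c,nm)[:4]: print(nm,m["score"],np.round(m["bbox"]))
    print("z,x,y 1cm at tip ->(along,across)",[((proj(c,tf(K,np.array([.1,0,0])+v))[0]-qq[2])@np.c_[ax,n2]).round(2).tolist() for v in np.eye(3)[[2,0,1]]*.01])
E
python3 lev2.py
```

```text
scene origin,tip [[262.6, 152.7], [241.1, 172.1]] ax [-0.74  0.67]
L 28.9
-8 163/+11 159/+12 161/+11 165/ +9 164/+11 136/+13  69/+18  98/+21 110/+38 110/+57 131/+37 168/+12 171/+13 173/+12 171/+11 168/ +9 170/+10
-6 159/ +9 163/+11 168/ +9 168/+10 167/+11 132/ +9  69/ +3 106/ +0 120/ +3 114/+18 134/+21 169/ +9 170/+10 172/+11 174/+12 174/+12 170/+11
-4 160/+11 167/+10 171/+12 170/+11 168/+10 119/ +7  66/ +1  86/ -2 111/ +0 116/ +0 130/ +2 167/+10 170/+12 172/+11 174/+10 175/+11 175/+12
-2 167/+11 173/+11 172/+12 172/+13 165/+11 125/ +2  99/ +1  89/ +1  77/ +2  90/ +0 119/ +3 162/+12 171/+11 175/+11 173/+10 177/+11 176/+12
0 170/+11 176/+10 174/+12 173/+10 169/+11 120/ +4 116/ +0 116/ +1 101/ +1  90/ +1 126/ +7 167/+12 171/+12 172/+12 177/+13 175/+13 177/+12
2 170/+11 176/+12 176/+13 176/+12 168/ +9 119/ +4 114/ +0 118/ +0 118/ +1 116/ +0 127/ +2 166/ +9 174/+10 170/+12 175/+13 178/+10 179/+13
4 177/+12 180/+13 176/+13 178/+12 169/+12 117/ +2 118/ +1 119/ +2 119/ +0 116/ +0 124/ +4 167/ +9 177/+12 174/+11 174/+11 175/+12 177/+12
6 179/+12 180/+12 181/+13 178/+12 167/+11 119/ +0 116/ +
[... 6387 characters left out ...]
1 176/ +0
44 167/ +1 169/ +0 169/ +0 171/ +2 169/ +1 172/ +1 173/ +0 172/ +0 174/ +0 175/ +1 174/ +1 177/ +1 175/ +0 175/ +1 176/ +2 175/ +0 178/ +2
46 168/ +2 169/ +0 170/ +0 171/ +2 170/ +1 172/ +1 174/ +2 173/ +1 173/ +0 174/ +1 174/ +1 173/ +0 175/ +1 176/ +1 175/ +1 177/ +0 176/ +2
48 169/ +2 170/ +1 169/ +0 171/ +1 171/ +2 171/ +1 172/ +1 173/ +1 173/ +0 175/ +1 176/ +0 174/ +1 174/ +0 169/ +2 146/ +9 129/+16 111/+28
knife_long 0.75 [227. 121. 242. 181.]
knife_short 0.54 [161. 168. 181. 191.]
knife_short 0.36 [374. 151. 406. 177.]
knife_short 0.35 [225. 120. 243. 176.]
knife_loose 0.49 [197. 169. 213. 197.]
z,x,y 1cm at tip ->(along,across) [[1.49, -0.36], [3.66, -0.0], [-0.09, -3.87]]
```

{"api": "drive_tool", "payload": {
  "rows": [
    [0,0.3,0,0,0,0,0.1],
    [0,0.3,0,0,0,0,0.1],
    [0,0,0,0,0,0,0.1],
    [0,0,0,0,0,0,0.1],
    [0,0,0,0,0,0,0.1],
    [0,0,0,0,0,0,0.1],
    [0,0,0,0,0,0,0.1],
    [0,0,0,0,0,0,0.1]
  ]
}}

```text
time: 25.07
tool_pos: [0.5306, 0.0444, 0.3486]
tcp_rot: [2.964, -0.142, 0.94]
wrist_force: [-0.0, 0.3, -2.0]
width: 0.249
grip_force: 88.3
```

```bash
python3 - <<'E'
from h import *
from workcell import read_camera,masks_of,workorder
D=np.load("long.npz");T0,s=cur();K=T0@D["GL"];print(s["time"],K[:3,0],K[:3,1],K[:3,3],s["joint_vel"].round(3),s["grip_force"])
p=read_camera("scene")
for nm in("knife_short","knife_loose","knife_long"):
    m=masks_of(p,nm)[0];print(nm,m["score"],np.round(m["bbox"]))
if abs(K[2,0])<.02: print(workorder.finish_job())
E
```

```text
25.0667 [ 0.99537816 -0.09596729  0.00355056] [ 9.59684442e-02  9.95384365e-01 -1.56343890e-04] [0.56441135 0.0405027  0.36423886] [ 0.     0.002  0.001 -0.    -0.001  0.   ] 88.31951287924312
knife_short 0.96 [307. 207. 339. 247.]
knife_loose 0.82 [281. 193. 304. 232.]
knife_long 0.92 [241. 135. 293. 178.]
the job is handed in; nothing more can be done
None
```

The job is handed in at about 25 s: the counter knife is fully home in the middle slot and released, and the long-handled knife is held still and level (within about 1°), blade flat, roughly 36 cm above the counter; the third knife is still in its slot, though I did not re-check the other goods one by one.

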